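Reload the paint tint dispenser and zero its tare dial

ROBOT

A 6-joint arm with a two-finger parallel gripper is mounted at the origin on the work surface. World frame = base frame: x ahead of the robot, y to its left, z up, the work surface at z = 0. Lengths are in mm, angles in rad, forces in N, time in s.
With the tool pointing down it reaches from about 325 to 775 mm from the base axis. Payload 9.3 kg.
Tool frame: the origin (TCP) lies at the very end of the fingers, on their centre line; the grasp point (between the pads) lies 19 mm behind it; y points along the fingers, x is the direction in which the jaws open and shut, and the axes are right-handed (so a half turn about y gives the same grasp; the last joint's range is limited). The gripper opens to 85 mm and grips with 20 to 120 N. Pads are 22 mm wide; open, the fingers measure 114 mm over their backs; the gripper's body (76 mm by 85 mm) begins 54 mm behind the grasp point. The pads swing forward as they close: fully open they stand 13 mm farther back than shut.
Start: joints at [-1.31, 0.259, 0.021, 1.334, 0, 1.418], TCP at [221.143, -503.579, 231.279] pointing down, gripper open.
Joint ranges: [-3.04, 3.04], [-0.91, 1.82], [-1.04, 1.36], [-1.92, 1.95], [-1.52, 1.45], [-3.14, 3.14]. Speed limits (rad/s): [2.22, 2.22, 2.79, 3.14, 3.14, 3.14].

INTERFACE

Orientations are given as a unit quaternion [w, x, y, z].
In Python, from cell import * gives the robot as it stands.
- The arm moves only by the shell command python3 -m inch 'ROWS' [FORCE]. ROWS is JSON, a list of rows, each a list of 5 numbers: the closure, from 0 (fully open) to 1 (shut), then the shift along the world's x, y, z in cm, then the turn about the world's z in degrees. A call has 1 to 12 rows; each row shifts and turns the commanded pose from where the row before left it; what a row does not reach is not made up. A row lasts 1/8 s, in which the tool goes at most 62.5 mm and 10.7 degrees, less where a joint would pass 70% of its speed; a pose out of reach is approached as far as the arm can. A call with a gripper value outside its range is refused whole. The fingers move at their own pace and stop on an object; FORCE is the grip in N (left out, the last holds). Time passes only in rows, so rows that do not move let the fingers close. It gives the time, the measured TCP pose, the force and the opening at its end, in the units of the state.
- observe(): the state, without advancing time (a new reading comes with each control period).
- get_image(name): name is "side" or "top"; returns the picture (400x640x3 uint8, red, green, blue); there is no depth.
- calibration(name): a dict with "fx", "fy", "cx", "cy" (pixels), "view" (4x4, takes a point from world to camera coordinates). Camera axes: x right, y down, z forward; pixel columns grow to the right and rows downward; lengths in mm; the calibration is good to about 2 mm. A picture is of the moment at which its call begins. calibration takes no time and is no camera call.
- close_job(): hands the job in, once; it reports no verdict.
The state is a dict: "time": time; "q": joint angles; "joint_velocities": joint speeds; "effort": joint torques, N m; "ee_pos": TCP position; "ee_rot": TCP orientation; "ft_force": force on the tool from outside, world axes, zero at the start; "torque": the same for the moment, N m; "gripper_width": finger opening in mm.
Only numpy, scipy, OpenCV 4.12 (cv2) and the standard library are available. Lean on these libraries where they do the work, as an engineer would, in place of code of your own. Each camera call takes 0.05 s, during which the arm holds its last target.

TASK

Reload the tint dispenser on the shop counter: swing its clamp right up and back, put every spent cartridge that stands in its pockets into the cardboard returns box, and stand every fresh cartridge from the counter upright in a pocket of its own. With all of them in, swing the clamp right down so that it drives the fresh cartridges fully home, and leave it down. The tare knob on the dispenser must end with its pointer on the zero mark of its dial (turn it whenever you like).

Things in the scene. Friction and masses are not known exactly. Their poses are not given: they have to be found in the camera images.
- clamp (a joint): Hinge of the U-shaped clamp: two steel arms 200 mm apart, a press plate with a rubber rib over the pocket row, a grip bar at the free end. 0 = right down (cartridges home), grows as the bar swings up and back, 1.57 = upright, stop 2.0. Stiff: stays where left; takes 6 N at the bar, up to 12 N near 0. Starts part-way down over the pockets, clear of them above 1.5, best 1.9.
- clamp_hinge (a point): Middle of the clamp's hinge axis, 121 mm above the counter, fixed on the dispenser's far side (does not turn with the clamp). Its -x axis points to the dispenser's front (towards the robot), y along hinge axis and pocket row towards the knob, z up. The pocket row lies 87 mm in front of it.
- clamp_bar (a point): Middle of the round black grip bar: 12 mm thick, 190 mm free between the arms, parallel to the hinge axis. At clamp angle q it is 170 cos(q) mm in front of that axis and 170 sin(q) mm above it. 54 mm free to the press plate, over 80 mm free below when down. Can be pinched from above (jaws closing across it) and led along its arc without turning the gripper.
- pocket0 (a point): Centre of the mouth of a pocket (end away from the knob): round upright hole 44 mm across, 3 mm chamfer, mouth 66 mm above the counter; three in a row, 60 mm apart. A spring seat (1.5 to 3 N) holds a cartridge with its top 57 mm above the mouth; driven home, 49 mm (8 mm lower). Axes as at the hinge.
- pocket1 (a point): Centre of the mouth of a pocket (middle): round upright hole 44 mm across, 3 mm chamfer, mouth 66 mm above the counter; three in a row, 60 mm apart. A spring seat (1.5 to 3 N) holds a cartridge with its top 57 mm above the mouth; driven home, 49 mm (8 mm lower). Axes as at the hinge.
- pocket2 (a point): Centre of the mouth of a pocket (end nearest the knob): round upright hole 44 mm across, 3 mm chamfer, mouth 66 mm above the counter; three in a row, 60 mm apart. A spring seat (1.5 to 3 N) holds a cartridge with its top 57 mm above the mouth; driven home, 49 mm (8 mm lower). Axes as at the hinge.
- knob (a joint): Tare knob of the dispenser: 0 = pointer on the zero mark (the long thick line of the white dial, on the side of the dial that faces the dispenser's front). Grows counter-clockwise seen from above; turns 2.8 rad either way without a stop at zero; starts 0.8 to 2.2 rad on the plus side. It stays where it is left (about 0.04 N m).
- knob_grip (a point): On the knob's upright axis, at the height to grip, 127 mm above the counter. The grip is a black upright bar 40 mm long, 12 mm thick and 30 mm high, its top 12 mm above this point; it lies along the pointer, with a white line on its top on the pointer's side. The point turns with the knob: its -x axis points along the pointer.
- spent0_mid (a point): Spent cartridge: white cylinder with a grey sleeve, 40 mm across, 85 mm tall, 80 g, standing in pocket 0 at the start; pierced lid (dark hole). The point is its centre, half-way up; z is its long axis. In a pocket grip its top 35 mm, jaws closing square to the pocket row (only 20 mm to its neighbours). May be absent.
- spent1_mid (a point): Spent cartridge: white cylinder with a grey sleeve, 40 mm across, 85 mm tall, 80 g, standing in pocket 1 at the start; pierced lid (dark hole). The point is its centre, half-way up; z is its long axis. In a pocket grip its top 35 mm, jaws closing square to the pocket row (only 20 mm to its neighbours). May be absent.
- spent2_mid (a point): Spent cartridge: white cylinder with a grey sleeve, 40 mm across, 85 mm tall, 80 g, standing in pocket 2 at the start; pierced lid (dark hole). The point is its centre, half-way up; z is its long axis. In a pocket grip its top 35 mm, jaws closing square to the pocket row (only 20 mm to its neighbours). May be absent.
- fresh0_mid (a point): Fresh cartridge: same cylinder, 40 mm across, 85 mm tall, about 80 g, heavy steel foot, standing on the counter to the robot's right, its lid whole (bright foil). The point is its centre, half-way up (42.5 mm); z is its long axis. May be absent.
- fresh1_mid (a point): Fresh cartridge: same cylinder, 40 mm across, 85 mm tall, about 80 g, heavy steel foot, standing on the counter to the robot's right, its lid whole (bright foil). The point is its centre, half-way up (42.5 mm); z is its long axis. May be absent.
- fresh2_mid (a point): Fresh cartridge: same cylinder, 40 mm across, 85 mm tall, about 80 g, heavy steel foot, standing on the counter to the robot's right, its lid whole (bright foil). The point is its centre, half-way up (42.5 mm); z is its long axis. May be absent.
- bin_in (a point): Returns box, to the robot's left: open-topped cardboard-coloured box, outside 200 mm along its x, 160 mm along its y, 45 mm high, walls and floor 4 mm, 0.6 kg, loose. The point is the centre of its inner floor. A spent cartridge counts as in the box standing or lying.
There are look-alikes about, which are no part of the job. What is shaped like the part that bears spent2_mid but red is not meant.

How it is judged (in metres and radians):
On the way, in this order (a step that is already met when the one before it is completed fails the run):
1. the clamp is swung up, clear of the pockets (value of joint clamp above 1.4 rad), for 0.2 s.
2. with the clamp up, every spent cartridge is in the returns box and every fresh one stands in a pocket (value of joint clamp above 1.2 rad and x of spent0_mid in the frame of bin_in between -0.096 and 0.096 m and y of spent0_mid in the frame of bin_in between -0.076 and 0.076 m and z of spent0_mid in the frame of bin_in between 0 and 0.075 m and x of spent1_mid in the frame of bin_in between -0.096 and 0.096 m and y of spent1_mid in the frame of bin_in between -0.076 and 0.076 m and z of spent1_mid in the frame of bin_in between 0 and 0.075 m and x of spent2_mid in the frame of bin_in between -0.096 and 0.096 m and y of spent2_mid in the frame of bin_in between -0.076 and 0.076 m and z of spent2_mid in the frame of bin_in between 0 and 0.075 m and ((horizontal distance between fresh0_mid and pocket0 below 0.005 m and z of fresh0_mid in the frame of pocket0 below 0.019 m and angle between fresh0_mid's own z axis and vertical below 0.15 rad) or (horizontal distance between fresh0_mid and pocket1 below 0.005 m and z of fresh0_mid in the frame of pocket1 below 0.019 m and angle between fresh0_mid's own z axis and vertical below 0.15 rad) or (horizontal distance between fresh0_mid and pocket2 below 0.005 m and z of fresh0_mid in the frame of pocket2 below 0.019 m and angle between fresh0_mid's own z axis and vertical below 0.15 rad)) and ((horizontal distance between fresh1_mid and pocket0 below 0.005 m and z of fresh1_mid in the frame of pocket0 below 0.019 m and angle between fresh1_mid's own z axis and vertical below 0.15 rad) or (horizontal distance between fresh1_mid and pocket1 below 0.005 m and z of fresh1_mid in the frame of pocket1 below 0.019 m and angle between fresh1_mid's own z axis and vertical below 0.15 rad) or (horizontal distance between fresh1_mid and pocket2 below 0.005 m and z of fresh1_mid in the frame of pocket2 below 0.019 m and angle between fresh1_mid's own z axis and vertical below 0.15 rad)) and ((horizontal distance between fresh2_mid and pocket0 below 0.005 m and z of fresh2_mid in the frame of pocket0 below 0.019 m and angle between fresh2_mid's own z axis and vertical below 0.15 rad) or (horizontal distance between fresh2_mid and pocket1 below 0.005 m and z of fresh2_mid in the frame of pocket1 below 0.019 m and angle between fresh2_mid's own z axis and vertical below 0.15 rad) or (horizontal distance between fresh2_mid and pocket2 below 0.005 m and z of fresh2_mid in the frame of pocket2 below 0.019 m and angle between fresh2_mid's own z axis and vertical below 0.15 rad))), for 0.2 s.
3. the clamp is right down and has driven every fresh cartridge home (value of joint clamp below 0.045 rad and ((horizontal distance between fresh0_mid and pocket0 below 0.005 m and z of fresh0_mid in the frame of pocket0 below 0.0105 m and angle between fresh0_mid's own z axis and vertical below 0.15 rad) or (horizontal distance between fresh0_mid and pocket1 below 0.005 m and z of fresh0_mid in the frame of pocket1 below 0.0105 m and angle between fresh0_mid's own z axis and vertical below 0.15 rad) or (horizontal distance between fresh0_mid and pocket2 below 0.005 m and z of fresh0_mid in the frame of pocket2 below 0.0105 m and angle between fresh0_mid's own z axis and vertical below 0.15 rad)) and ((horizontal distance between fresh1_mid and pocket0 below 0.005 m and z of fresh1_mid in the frame of pocket0 below 0.0105 m and angle between fresh1_mid's own z axis and vertical below 0.15 rad) or (horizontal distance between fresh1_mid and pocket1 below 0.005 m and z of fresh1_mid in the frame of pocket1 below 0.0105 m and angle between fresh1_mid's own z axis and vertical below 0.15 rad) or (horizontal distance between fresh1_mid and pocket2 below 0.005 m and z of fresh1_mid in the frame of pocket2 below 0.0105 m and angle between fresh1_mid's own z axis and vertical below 0.15 rad)) and ((horizontal distance between fresh2_mid and pocket0 below 0.005 m and z of fresh2_mid in the frame of pocket0 below 0.0105 m and angle between fresh2_mid's own z axis and vertical below 0.15 rad) or (horizontal distance between fresh2_mid and pocket1 below 0.005 m and z of fresh2_mid in the frame of pocket1 below 0.0105 m and angle between fresh2_mid's own z axis and vertical below 0.15 rad) or (horizontal distance between fresh2_mid and pocket2 below 0.005 m and z of fresh2_mid in the frame of pocket2 below 0.0105 m and angle between fresh2_mid's own z axis and vertical below 0.15 rad))), for 0.2 s.
At the end, for the whole second after the job is handed in: Clamp within 0.045 rad of right down; every fresh cartridge upright in a pocket within 4 mm of fully home; every spent cartridge inside the returns box; knob pointer within 0.1 rad of zero; everything at rest (all of step 3 and value of joint knob between -0.1 and 0.1 rad and x of spent0_mid in the frame of bin_in between -0.096 and 0.096 m and y of spent0_mid in the frame of bin_in between -0.076 and 0.076 m and z of spent0_mid in the frame of bin_in between 0 and 0.075 m and x of spent1_mid in the frame of bin_in between -0.096 and 0.096 m and y of spent1_mid in the frame of bin_in between -0.076 and 0.076 m and z of spent1_mid in the frame of bin_in between 0 and 0.075 m and x of spent2_mid in the frame of bin_in between -0.096 and 0.096 m and y of spent2_mid in the frame of bin_in between -0.076 and 0.076 m and z of spent2_mid in the frame of bin_in between 0 and 0.075 m and linear speed of each of spent0, spent1, spent2, fresh0, fresh1, fresh2 below 0.02 m/s); the robot touches nothing.
Of spent0, spent1, spent2 only 1 to 2 are there at a start; the rules pass over those that are not, and their reading is None.
Of fresh0, fresh1, fresh2 only 2 to 3 are there at a start; the rules pass over those that are not, and their reading is None.
At some moment in a run one of fresh0, fresh1, fresh2, bin may be knocked a few centimetres aside while the robot is not near it.
It also fails if it takes over 210 s, if anything falls off the work surface, if the arm or the gripper's body presses on something with over 40 N, if the wrist force passes 120 N, or if a joint passes its speed limit or range.

## Working session

There is one attempt and no reset: what is moved stays moved. The work goes in short steps, Python scripts to look and compute and a shell command to move; the robot and the scene stay as the last step left them, time stands still between calls to the robot, and variables do not carry over. Pictures are saved under pics/ and viewed, and the job is handed in when it is done.

```bash
ls; mkdir -p pics; python3 - <<'E'
from cell import *
import cv2
s=observe(); print(s)
for n in("side","top"):
    im=get_image(n); cv2.imwrite(f"pics/{n}0.png",im[:,:,::-1]); c=calibration(n); print(n,c)
E
```

```text
pics
{'time': 0.0, 'q': array([-1.30958885e+00,  2.59197999e-01,  2.07406201e-02,  1.33372974e+00,
        1.67513873e-05,  1.41820615e+00]), 'joint_velocities': array([-0.00086767, -0.00130819,  0.00201225, -0.00145707, -0.00055479,
       -0.00073186]), 'effort': array([-1.52349614e-03, -5.55640268e+01,  3.44524348e+01,  1.32890377e-02,
       -4.11335950e-04, -2.27500885e-05]), 'ee_pos': array([ 221.07588252, -503.28433104,  230.65471127]), 'ee_rot': array([ 0.59238185, -0.5917164 ,  0.38698543, -0.38626122]), 'ft_force': array([-0.40300797,  0.47904447, -0.41482864]), 'torque': array([ 0.01855028,  0.02009851, -0.00405335]), 'gripper_width': 85.6987510623103}
side {'fx': 375.18210508437005, 'fy': 375.18210508437005, 'cx': 316.63964700072705, 'cy': 205.88393882490703, 'view': array([[-9.33866887e-01, -3.57589450e-01, -4.73528518e-03,
         4.86650211e+02],
       [-1.71070319e-01,  4.58310212e-01, -8.72173546e-01,
         2.07717464e+02],
       [ 3.14050289e-01, -8.13683928e-01, -4.89173673e-01,
         7.58824422e+02],
       [ 0.00000000e+00,  0.00000000e+00,  0.00000000e+00,
         1.00000000e+00]])}
top {'fx': 477.17177355326555, 'fy': 477.17177355326555, 'cx': 318.71073266539037, 'cy': 208.68871607693853, 'view': array([[ 8.56645133e-04, -9.99948609e-01, -1.01017172e-02,
         9.92648171e+00],
       [-9.95862804e-01,  6.48405612e-05, -9.08695256e-02,
         5.41019398e+02],
       [ 9.08655108e-02,  1.01377674e-02, -9.95811571e-01,
         1.38337099e+03],
       [ 0.00000000e+00,  0.00000000e+00,  0.00000000e+00,
         1.00000000e+00]])}
```

View pics/side0.png

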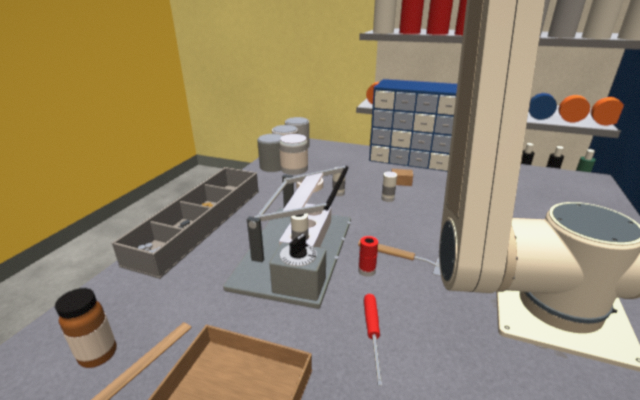

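View pics/top0.png

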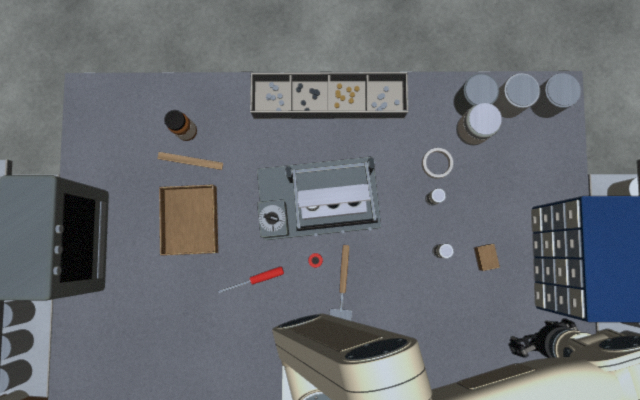

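```bash
cat > h.py <<'E'
from cell import *
import cv2, numpy as np
def cam(n):
    c=calibration(n); V=c["view"]; return c,V[:3,:3],V[:3,3]
def ray(n,u,v):
    c,R,t=cam(n); d=R.T@np.array([(u-c["cx"])/c["fx"],(v-c["cy"])/c["fy"],1.]); return -R.T@t,d
def onz(n,u,v,z):
    o,d=ray(n,u,v); return o+d*(z-o[2])/d[2]
def proj(n,p):
    c,R,t=cam(n); q=R@np.array(p,float)+t; return np.array([c["fx"]*q[0]/q[2]+c["cx"],c["fy"]*q[1]/q[2]+c["cy"]])
def tri(a,b):
    A=[];B=[]
    for n,u,v in(a,b):
        o,d=ray(n,u,v); d/=np.linalg.norm(d); P=np.eye(3)-np.outer(d,d); A.append(P);B.append(P@o)
    return np.linalg.lstsq(np.vstack(A),np.hstack(B),rcond=None)[0]
def crop(im,x0,y0,w,h,k,fn):
    cv2.imwrite(fn,cv2.resize(im[y0:y0+h,x0:x0+w,::-1],None,fx=k,fy=k,interpolation=cv2.INTER_CUBIC))
def get(n,fn):
    im=get_image(n); cv2.imwrite(fn,im[:,:,::-1]); return im
E
python3 - <<'E'
from h import *
t=cv2.imread("pics/top0.png")[:,:,::-1]; s=cv2.imread("pics/side0.png")[:,:,::-1]
crop(t,245,145,150,110,5,"pics/t0a.png")
crop(t,400,140,120,130,4,"pics/t0b.png")
crop(s,220,150,220,150,3.6,"pics/s0a.png")
E
```

```text
(no output)
```

View pics/t0a.png

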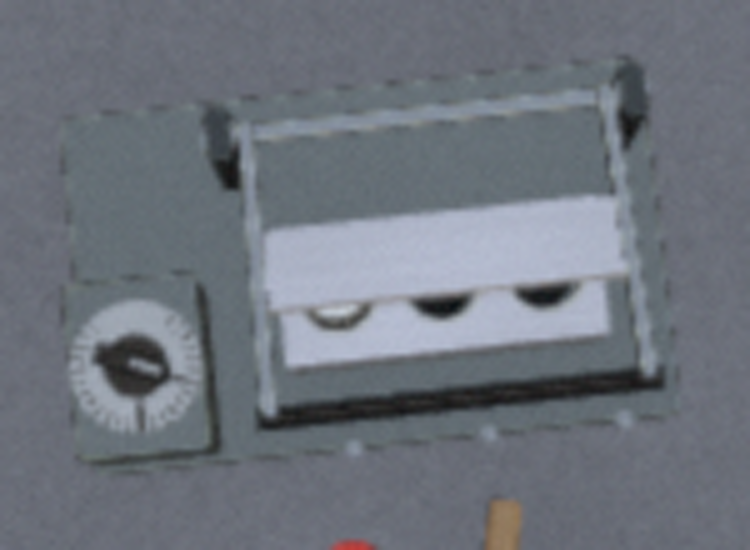

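View pics/t0b.png

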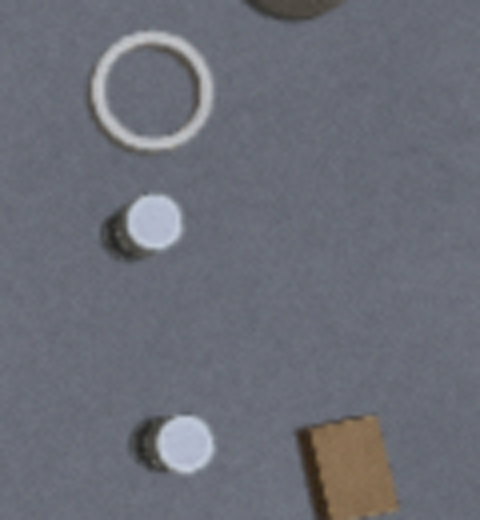

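View pics/s0a.png

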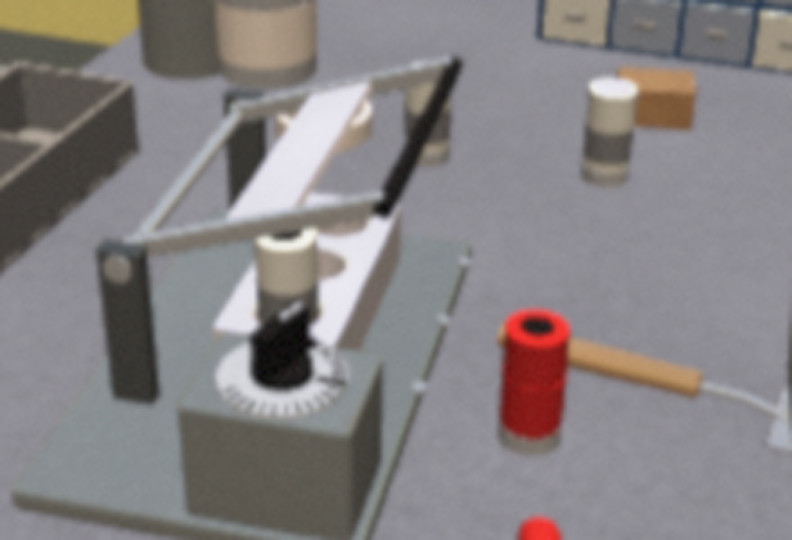

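```bash
python3 - <<'E'
from h import *
T=lambda x,y:("top",245+x/5,145+y/5)
S=lambda x,y:("side",220+x/3.6,150+y/3.6)
print("barL",tri(T(268,416),S(385,208)),"barR",tri(T(655,378),S(457,65)))
print("hingeL",tri(T(250,132),S(140,243)),"hingeR",tri(T(605,96),S(240,105)))
print("dial",onz("top",*T(137,366)[1:],100), onz("side",*S(283,383)[1:],97))
print("knobtop tip",onz("top",*T(133,365)[1:],139))
print("spent2 lid",onz("side",*S(288,240)[1:],123))
t=cv2.imread("pics/top0.png")[:,:,::-1]
# block top corners at 66
for p in [(287,368),(608,330)]: print("block",onz("top",*T(*p)[1:],66))
for p in [(437+1.5,196-.5),(446,251)]: print("fresh",onz("top",*p,85), )
for p in [(612,90),(425,80)]: print("freshside",onz("side",*S(*p)[1:],85))
# bin
for p in [(161,187),(215,185),(217,253),(162,254)]: print("bin",onz("top",*p,45))
# plate corners z~10
for p in [(65,115),(650,58),(680,415),(82,470)]: print("plate",onz("top",*T(*p)[1:],12))
E
```

```text
barL [475.0594024   61.20936959 172.75820437] barR [ 494.49565005 -142.10717659  175.71022988]
hingeL [633.12650467  73.65427441 123.28558018] hingeR [ 653.64642471 -121.43399605  127.94556619]
dial [507.50459378 138.56512563 100.        ] [505.221868  141.6441913  97.       ]
knobtop tip [505.27151012 136.54477951 139.        ]
spent2 lid [546.07452738  37.33717756 123.        ]
block [508.78977958  56.33828105  66.        ]
block [ 530.5993612  -127.24142855   66.        ]
fresh [ 572.88696134 -328.72237024   85.        ]
fresh [ 416.79107422 -346.20478537   85.        ]
freshside [ 415.09191002 -338.19337405   85.        ]
freshside [ 567.04723955 -303.41446171   85.        ]
bin [603.00468955 472.1133311   45.        ]
bin [608.82510429 313.65317962  45.        ]
bin [410.59635222 303.7665584   45.        ]
bin [407.57697594 463.15368789  45.        ]
plate [664.95323271 192.80732137  12.        ]
plate [ 699.278456   -158.68841972   12.        ]
plate [ 484.71024676 -174.33034827   12.        ]
plate [451.96927507 180.06806433  12.        ]
```

```bash
cat >> h.py <<'E'
from scipy.spatial.transform import Rotation as Ro
TH=0.0955
XA=np.array([np.cos(TH),np.sin(TH)]); YA=np.array([-np.sin(TH),np.cos(TH)])
def toolyaw(s=None):
    s=s or observe(); w=s["ee_rot"]; R=Ro.from_quat([w[1],w[2],w[3],w[0]]).as_matrix()
    return np.degrees(np.arctan2(R[1,0],R[0,0])),R
def st():
    s=observe(); print("t%.2f"%s["time"],"tcp",s["ee_pos"].round(1),"xyaw %.1f"%toolyaw(s)[0],"F",s["ft_force"].round(1),"w %.1f"%s["gripper_width"],"q6 %.2f"%s["q"][5])
E
python3 - <<'E'
from h import *
st(); print(toolyaw()[1].round(3))
print("spent2 lid proj", proj("side",(551.1,27.5,123)), "p1",proj("side",(556.8,-32.2,66)))
E
python3 -m inch
```

```text
t0.10 tcp [ 221.1 -503.3  230.7] xyaw -66.3 F [ 0.6 -0.9 -0.5] w 84.9 q6 1.42
[[ 0.402 -0.     0.916]
 [-0.916  0.001  0.402]
 [-0.001 -1.     0.   ]]
spent2 lid proj [299.66850381 214.17373961] p1 [307.69086871 222.12093831]invalid input
```

```bash
python3 -m inch '[[0.3,2.2,3.86,0,6],[0.5,2.2,3.86,0,6],[0.5,2.2,3.86,0,6],[0.5,2.2,3.86,0,6],[0.5,2.2,3.86,0,6],[0.5,2.2,3.86,0,6],[0.5,2.2,3.86,0,6],[0.5,2.2,3.86,0,6],[0.5,2.2,3.86,0,6],[0.5,2.2,3.86,0,6],[0.5,2.2,3.86,0,6],[0.5,2.2,3.84,0,5.8]]' 60; python3 -m inch '[[0.5,0,0,0,0],[0.5,0,0,0,0]]'; python3 - <<'E'
from h import *
st(); a=get("top","pics/top1.png"); b=get("side","pics/side1.png")
E
```

```text
time: 1.6
ee_pos: [485.6, -39.1, 231.1]
ee_rot: [0.706, -0.706, -0.035, 0.035]
ft_force: [0.9, -0.2, -0.5]
gripper_width: 42.6
time: 1.85
ee_pos: [484.8, -40.6, 231.0]
ee_rot: [-0.706, 0.706, 0.034, -0.034]
ft_force: [0.1, 0.4, 0.5]
gripper_width: 42.8
t1.85 tcp [484.8 -40.6 231. ] xyaw 5.5 F [0.1 0.4 0.5] w 42.8 q6 1.22
```

View pics/side1.png

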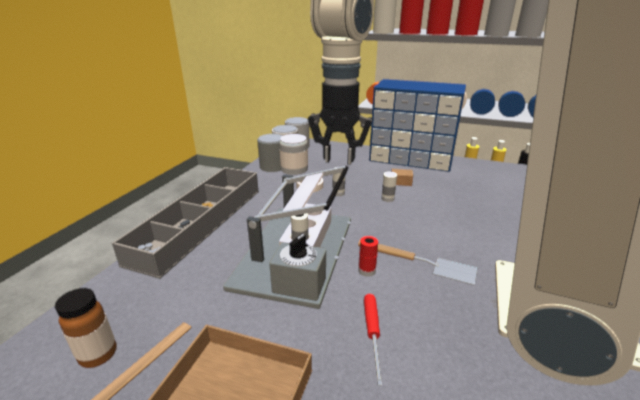

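View pics/top1.png

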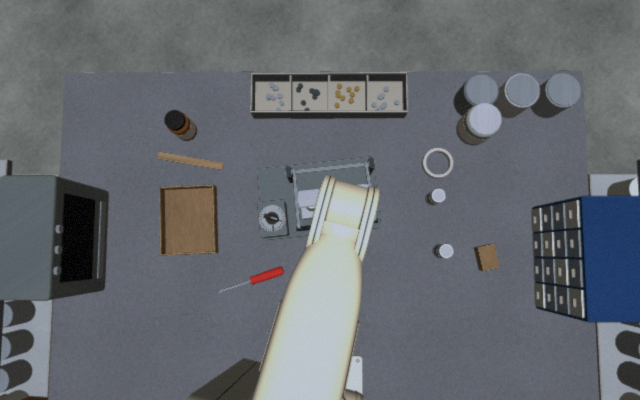

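```bash
python3 -m inch '[[0.5,0,0,-2.6,0],[0.5,0,0,-2.6,0],[0.5,0,0,-2.4,0],[0.5,0,0,0,0],[1,0,0,0,0],[1,0,0,0,0],[1,0,0,0,0],[1,0,0,0,0]]' 60; python3 - <<'E'
from h import *
st(); get("side","pics/side2.png")
q0=0.32
r=170
qs=np.linspace(q0,1.9,21)
P=np.array([[-r*np.cos(q)*XA[0],-r*np.cos(q)*XA[1],r*np.sin(q)] for q in qs])/10
print(np.diff(P,axis=0).round(2).tolist())
E
```

```text
time: 2.95
ee_pos: [486.2, -41.0, 156.2]
ee_rot: [-0.706, 0.707, 0.035, -0.033]
ft_force: [4.5, -1.8, 2.1]
gripper_width: 10.2
t2.95 tcp [486.2 -41.  156.2] xyaw 5.5 F [ 4.5 -1.8  2.1] w 10.2 q6 1.22
[[0.47, 0.05, 1.26], [0.57, 0.05, 1.22], [0.66, 0.06, 1.17], [0.75, 0.07, 1.11], [0.84, 0.08, 1.05], [0.92, 0.09, 0.98], [0.99, 0.09, 0.9], [1.06, 0.1, 0.82], [1.12, 0.11, 0.74], [1.17, 0.11, 0.64], [1.22, 0.12, 0.55], [1.26, 0.12, 0.45], [1.29, 0.12, 0.35], [1.31, 0.13, 0.25], [1.33, 0.13, 0.14], [1.34, 0.13, 0.04], [1.33, 0.13, -0.07], [1.32, 0.13, -0.18], [1.31, 0.13, -0.28], [1.28, 0.12, -0.38]]
```

```bash
python3 - <<'E'
from h import *
s=cv2.imread("pics/side2.png")[:,:,::-1]; crop(s,260,90,140,120,5,"pics/s2a.png")
E
```

```text
(no output)
```

View pics/s2a.png

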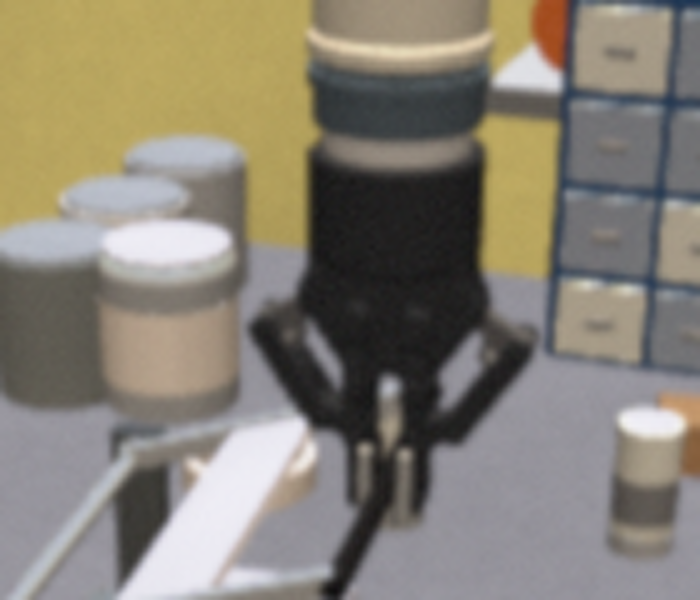

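```bash
python3 -m inch '[[1,0.47,0.05,1.26,0],[1,0.57,0.05,1.22,0],[1,0.66,0.06,1.17,0],[1,0.75,0.07,1.11,0],[1,0.84,0.08,1.05,0],[1,0.92,0.09,0.98,0],[1,0.99,0.09,0.9,0],[1,1.06,0.1,0.82,0],[1,1.12,0.11,0.74,0],[1,1.17,0.11,0.64,0]]'; python3 -m inch '[[1,1.22,0.12,0.55,0],[1,1.26,0.12,0.45,0],[1,1.29,0.12,0.35,0],[1,1.31,0.13,0.25,0],[1,1.33,0.13,0.14,0],[1,1.34,0.13,0.04,0],[1,1.33,0.13,-0.07,0],[1,1.32,0.13,-0.18,0],[1,1.31,0.13,-0.28,0],[1,1.28,0.12,-0.38,0],[1,0,0,0,0],[1,0,0,0,0]]'
```

```text
time: 4.25
ee_pos: [566.7, -32.4, 255.7]
ee_rot: [-0.706, 0.707, 0.032, -0.036]
ft_force: [-20.3, -0.5, 20.2]
gripper_width: 9.8
time: 5.75
ee_pos: [700.6, -18.2, 262.5]
ee_rot: [0.707, -0.705, -0.034, 0.035]
ft_force: [2.8, 6.6, -0.8]
gripper_width: 9.5
```

```bash
python3 -m inch '[[0.5,0,0,0,0],[0.5,0,0,0,0],[0.5,0,0,2,0],[0.5,0,0,3,0],[0.3,0,0,3,0],[0,-3,0,0,0],[0,-6,0,0,0],[0,-6,0,0,0],[0,-6,0,0,0],[0,-6,0,0,0],[0,-6,0,0,0]]'; python3 - <<'E'
from h import *
st(); t=get("top","pics/top3.png"); s=get("side","pics/side3.png")
crop(t,245,135,150,110,5,"pics/t3a.png")
crop(s,220,120,180,180,3.3,"pics/s3a.png")
E
```

```text
time: 7.12
ee_pos: [368.2, -19.7, 342.9]
ee_rot: [-0.706, 0.706, 0.034, -0.034]
ft_force: [-0.6, -0.7, 1.2]
gripper_width: 85.1
t7.12 tcp [368.2 -19.7 342.9] xyaw 5.5 F [-0.6 -0.7  1.2] w 85.1 q6 1.19
```

View pics/t3a.png

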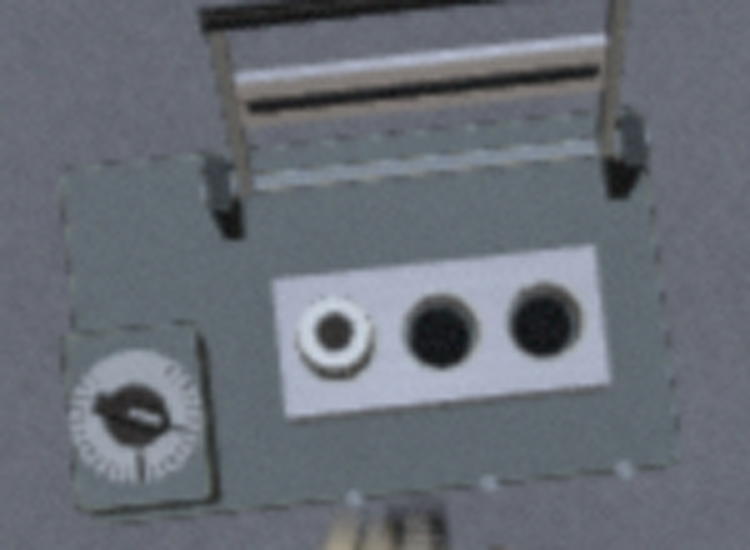

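View pics/s3a.png

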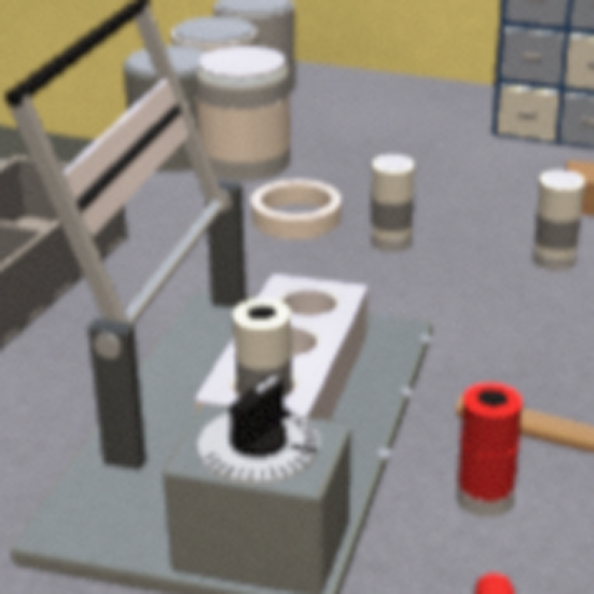

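```bash
python3 - <<'E'
from h import *
T=lambda x,y:("top",245+x/5,135+y/5)
S=lambda x,y:("side",220+x/3.3,120+y/3.3)
print("spent2 top", onz(*T(334,333),123), "side",onz(*S(262,312),123))
t=cv2.imread("pics/top3.png"); hsv=cv2.cvtColor(t,cv2.COLOR_BGR2HSV)
print("p1 top",onz(*T(441,331),66),"p0",onz(*T(545,321),66))
s1=S(293,338)
print("p1 side", onz(*S(296,341),66),"p0 side",onz(*S(310,302),66))
print("block corners",[onz(*T(*p),66)[:2].round(1) for p in [(272,280),(595,245),(609,383),(287,418)]])
print("knob", onz(*T(133,414),139),onz(*T(141,416),98), "side top", onz(*S(262,395),139), "side dial",onz(*S(258,444),98))
print("fresh side", onz(*S(393,163),85),onz(*S(561,181),85))
print("zero mark",onz(*T(141,470),98), "pointer",onz(*T(185,430),98))
# lids fresh by mask top
g=cv2.inRange(t,(190,180,170),(255,255,255))
n,l,stt,c=cv2.connectedComponentsWithStats(g)
for i in range(1,n):
    if stt[i,4]>60: print(stt[i],c[i].round(1), onz("top",*c[i],85).round(1))
b=cv2.inRange(hsv,(5,60,60),(25,255,255)); 
n,l,stt,c=cv2.connectedComponentsWithStats(b)
for i in range(1,n):
    if stt[i,4]>1000: print(stt[i],c[i].round(1)); cn=np.argwhere(l==i)[:,::-1].astype(np.float32); r=cv2.minAreaRect(cn);print(r,[onz("top",*p,45)[:2].round(1) for p in cv2.boxPoints(r)])
E
```

```text
spent2 top [551.60654645  28.14901102 123.        ] side [551.02960273  29.23749542 123.        ]
p1 top [558.80274773 -31.8054004   66.        ] p0 [564.55526143 -91.43324222  66.        ]
p1 side [550.04479793 -28.68647108  66.        ] p0 side [561.30220878 -86.2470963   66.        ]
block corners [array([588.3,  65.3]), array([ 608.5, -120.4]), array([ 528.9, -127.8]), array([508.8,  56.3])]
knob [505.81444216 136.55012091 139.        ] [507.64724393 136.54258104  98.        ] side top [501.84122387 142.63184569 139.        ] side dial [507.91887967 137.51428115  98.        ]
fresh side [ 570.66681066 -324.78160813   85.        ] [ 415.30724666 -339.27313356   85.        ]
zero mark [477.46231089 136.2548359   98.        ] pointer [499.8144119  111.87201488  98.        ]
[630 178   8  17 107] [633.7 187.4] [ 595.7 -877.8   85. ]
[432 189  13  13 104] [438.5 194.7] [ 575.1 -328.8   85. ]
[304 194  15  14  93] [311.1 200.3] [559.3  31.   85. ]
[310 197  32  19 143] [324.5 209.4] [533.4  -6.8  85. ]
[440 244  13  14 109] [445.9 250.3] [ 418.9 -346.    85. ]
[291 259  19  61 228] [300.1 287.9] [314.2  61.   85. ]
[298 262  19  60 219] [306.8 291.1] [305.5  42.5  85. ]
[ 315  264   41   37 1057] [334.8 282. ] [330.5 -35.3  85. ]
[345 275  19  60 221] [354.4 304. ] [270.2 -89.5  85. ]
[352 276  19  60 225] [361.6 305. ] [ 267.5 -109.6   85. ]
[ 266  315   75   85 4291] [309.7 365.6] [103.4  33.9  85. ]
[349 357  13  37 399] [355.4 374.8] [ 79.3 -91.3  85. ]
[ 159  185   59   70 3701] [188.3 219.7]
((188.13632202148438, 219.49752807617188), (68.58866119384766, 57.48140335083008), 88.9583740234375) [array([606.8, 478.8]), array([609.7, 310. ]), array([409.8, 302.3]), array([406.7, 468.9])]
```

```bash
python3 -m inch '[[0,4.6,1.2,-3.5,0],[0,4.6,1.2,-3.5,0],[0,4.6,1.2,-3.6,0],[0,4.54,1.17,-3.7,0],[0,0,0,-3,0],[0,0,0,-3,0],[0,0,0,-3,0],[0,0,0,-1.7,0],[0,0,0,0,0],[0,0,0,0,0]]' 40; python3 - <<'E'
from h import *
st(); s=get("side","pics/side4.png")
crop(s,220,120,180,180,3.3,"pics/s4a.png")
E
```

```text
time: 8.48
ee_pos: [554.5, 27.7, 93.6]
ee_rot: [-0.706, 0.706, 0.034, -0.034]
ft_force: [-0.1, 0.4, 0.4]
gripper_width: 85.3
t8.47 tcp [554.5  27.7  93.6] xyaw 5.5 F [-0.1  0.4  0.4] w 85.3 q6 1.37
```

View pics/s4a.png

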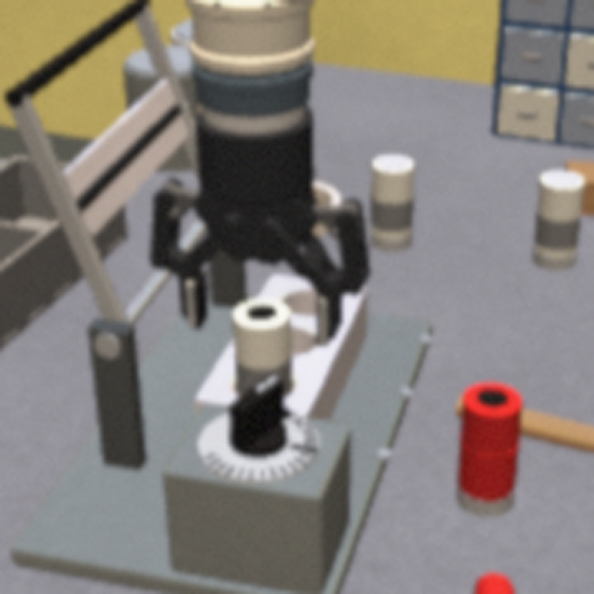

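```bash
python3 -m inch '[[0,-0.3,0,-0.2,0],[0.6,0,0,0,0],[0.6,0,0,0,0],[1,0,0,0,0],[1,0,0,0,0],[1,0,0,0,0]]' 40; python3 -m inch '[[1,0,0,1,0],[1,0,0,3,0],[1,0,0,3,0],[1,0,0,3,0],[1,0,0,0,0]]'; python3 - <<'E'
from h import *
st(); s=get("side","pics/side5.png")
crop(s,220,80,180,180,3.3,"pics/s5a.png")
E
```

```text
time: 9.28
ee_pos: [551.1, 27.8, 90.9]
ee_rot: [-0.706, 0.706, 0.034, -0.034]
ft_force: [-0.2, -0.0, 0.6]
gripper_width: 39.1
time: 9.9
ee_pos: [551.9, 27.7, 193.5]
ee_rot: [-0.706, 0.707, 0.036, -0.032]
ft_force: [0.5, -0.5, -2.0]
gripper_width: 38.6
t9.90 tcp [551.9  27.7 193.5] xyaw 5.5 F [ 0.5 -0.5 -2. ] w 38.6 q6 1.37
```

View pics/s5a.png

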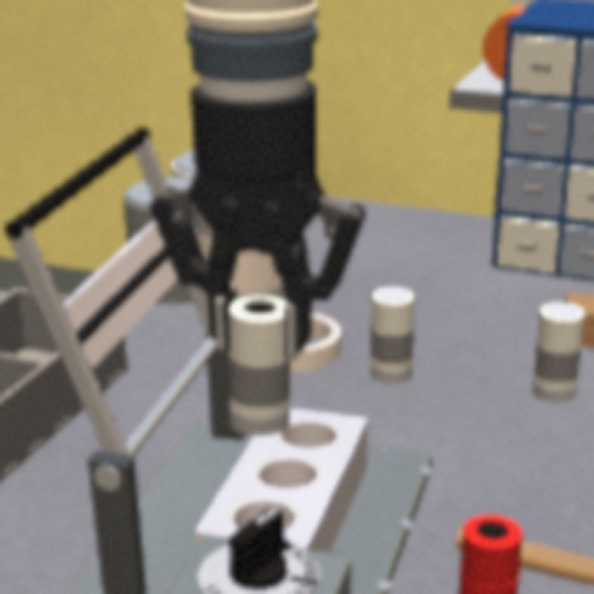

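```bash
python3 -m inch '[[1,0,0,3,0],[1,-0.7,6,0,0],[1,-0.8,6,0,0],[1,-0.8,6,0,0],[1,-0.8,6,0,0],[1,-0.8,6,0,0],[1,-0.8,6,0,0],[1,0,0,-3,0],[1,0,0,-4,0],[1,0,0,0,0]]'; python3 - <<'E'
from h import *
st(); t=get("top","pics/top6.png"); s=get("side","pics/side6.png")
E
```

```text
time: 11.2
ee_pos: [501.9, 386.9, 147.0]
ee_rot: [-0.705, 0.708, 0.032, -0.037]
ft_force: [0.3, -0.1, -1.0]
gripper_width: 39.1
t11.20 tcp [501.9 386.9 147. ] xyaw 5.5 F [ 0.3 -0.1 -1. ] w 39.1 q6 2.00
```

View pics/top6.png

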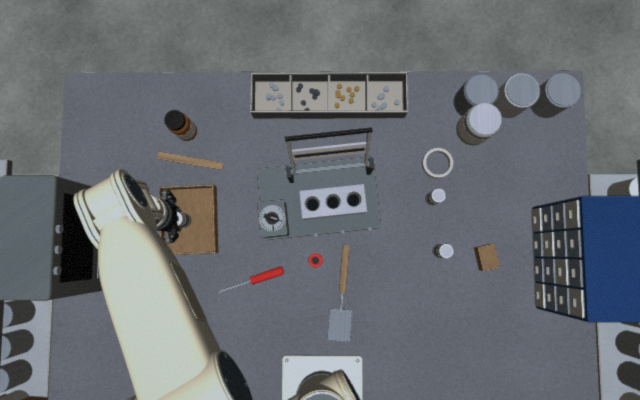

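View pics/side6.png

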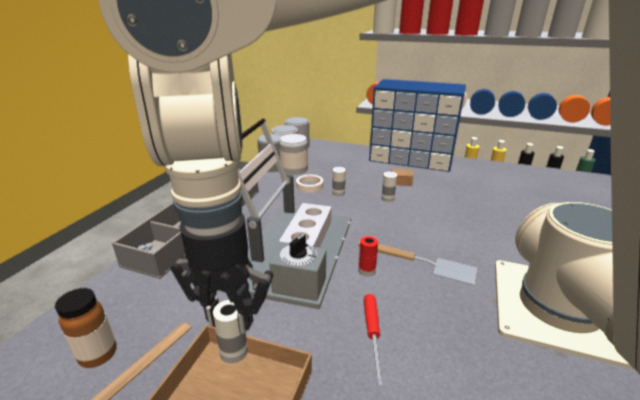

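```bash
python3 -m inch '[[1,0,0,-3,0],[1,0,0,-3,0],[1,0,0,-2,0],[1,0,0,-0.7,0],[1,0,0,0,0],[0.4,0,0,0,0],[0.4,0,0,0,0],[0.4,0,0,0,0]]'; python3 -m inch '[[0.4,0,0,4,0],[0.4,0,0,4,0],[0.4,0,0,4,0],[0.4,0,0,4,0]]';python3 - <<'E'
from h import *
st(); s=get("side","pics/side7.png");crop(s,100,200,260,200,3,"pics/s7a.png")
E
```

```text
time: 12.3
ee_pos: [504.1, 388.0, 64.4]
ee_rot: [0.706, -0.706, -0.034, 0.034]
ft_force: [0.0, -0.5, -0.0]
gripper_width: 51.3
time: 12.8
ee_pos: [503.8, 387.8, 225.5]
ee_rot: [0.706, -0.706, -0.034, 0.034]
ft_force: [-0.2, 0.8, 0.2]
gripper_width: 50.8
t12.80 tcp [503.8 387.8 225.5] xyaw 5.5 F [-0.2  0.8  0.2] w 50.8 q6 2.00
```

View pics/s7a.png

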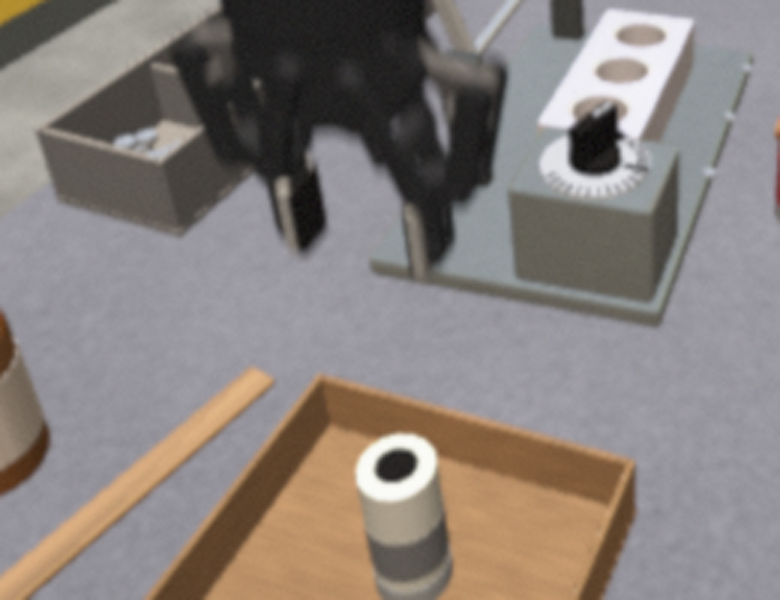

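```bash
python3 - <<'E'
from h import *
t=get("top","pics/top7.png");crop(t,252,195,44,44,13,"pics/t7a.png")
s=get("side","pics/side7b.png");crop(s,268,225,60,50,12,"pics/s7b.png")
c=np.array([507,137.,98])
for th in (TH,):
    m=c+30*np.array([-np.cos(th),-np.sin(th),0]); print("zero proj side",proj("side",m),"top",proj("top",m),"c",proj("side",c),proj("top",c))
E
```

```text
zero proj side [312.96420381 256.85011922] top [273.95681608 229.11702451] c [298.70030523 254.49829735] [273.03424856 218.43108997]
```

View pics/t7a.png

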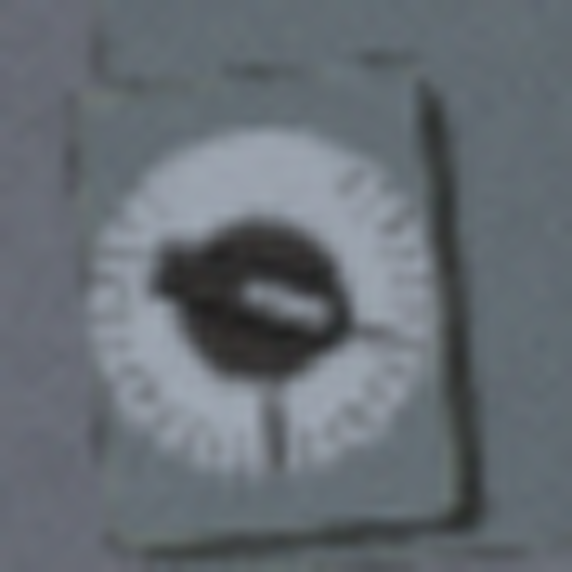

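View pics/s7b.png

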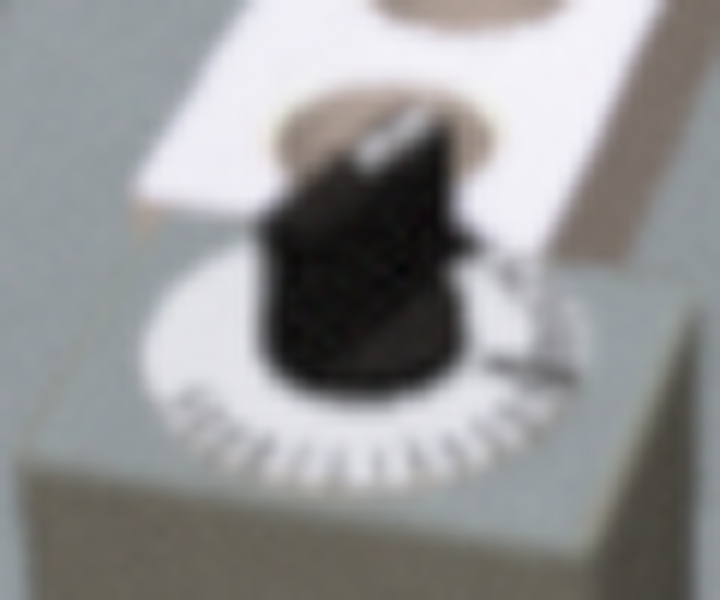

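```bash
python3 -m inch '[[0.3,0,-2.1,0,10],[0.3,0,-2.1,0,10],[0.3,0,-2.1,0,10],[0.3,0,-2.1,0,10],[0.3,0,-2.1,0,10],[0.3,0,-2.1,0,10],[0.3,0,-2.1,0,10],[0.3,0,-2.1,0,10],[0.3,0.1,-2.1,0,10],[0.3,0.1,-2.1,0,10],[0.3,0.1,-2.1,0,10],[0.3,0,-2,0,10]]' 40;python3 -m inch '[[0.3,0,0,-1,9.4],[0.3,0,0,-1,9.4],[0.3,0,0,-1,9.4],[0.3,0,0,-1,9.3],[0.3,0,0,0,0],[0.3,0,0,0,0]]'; python3 - <<'E'
from h import *
st();s=get("side","pics/side8.png");crop(s,230,150,130,130,5,"pics/s8.png")
E
```

```text
time: 14.45
ee_pos: [506.4, 136.1, 222.7]
ee_rot: [0.322, -0.321, -0.629, 0.63]
ft_force: [-0.4, -0.7, 0.1]
gripper_width: 59.8
time: 15.2
ee_pos: [506.8, 136.8, 183.7]
ee_rot: [0.106, -0.106, -0.699, 0.699]
ft_force: [0.8, -0.6, -0.2]
gripper_width: 59.5
t15.20 tcp [506.8 136.8 183.7] xyaw 162.8 F [ 0.8 -0.6 -0.2] w 59.5 q6 -1.17
```

View pics/s8.png

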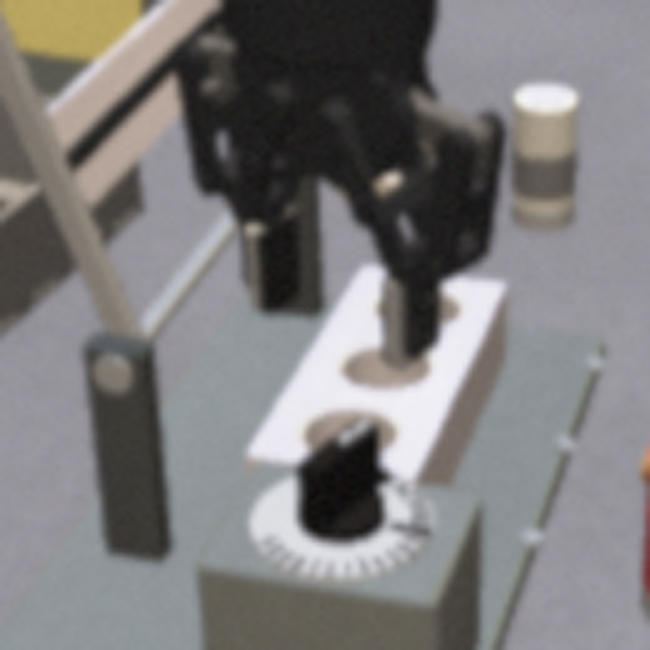

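```bash
python3 -m inch '[[0.3,0,0,-2.5,0],[0.3,0,0,-2.5,0],[0.3,0,0,-2.2,0],[0.3,0,0,0,0],[1,0,0,0,0],[1,0,0,0,0],[1,0,0,0,0],[1,0,0,0,0]]' 40;python3 - <<'E'
from h import *
st();print(observe()["torque"])
E
```

```text
time: 16.25
ee_pos: [507.6, 136.8, 112.9]
ee_rot: [-0.104, 0.105, 0.699, -0.699]
ft_force: [0.6, -1.8, 6.6]
gripper_width: 11.2
t16.25 tcp [507.6 136.8 112.9] xyaw 163.0 F [ 0.6 -1.8  6.6] w 11.2 q6 -1.17
[-0.20583298  0.03419193  0.00601471]
```

```bash
python3 -m inch '[[1,0,0,0.2,-9],[1,0,0,0,-9],[1,0,0,0,-9],[1,0,0,0,-9],[1,0,0,0,-9],[1,0,0,0,-9],[1,0,0,0,-9],[1,0,0,0,-4.5],[1,0,0,0,0],[1,0,0,0,0]]' 40;python3 - <<'E'
from h import *
st();print(observe()["torque"])
E
```

```text
time: 17.5
ee_pos: [505.9, 138.7, 113.0]
ee_rot: [-0.477, 0.473, 0.524, -0.523]
ft_force: [-0.6, 11.0, -8.7]
gripper_width: 11.1
t17.50 tcp [505.9 138.7 113. ] xyaw 95.6 F [-0.6 11.  -8.7] w 11.1 q6 0.01
[2.18414397 0.0506382  0.03033715]
```

```bash
python3 -m inch '[[1,0,0.2,0,0],[1,0,0,0,0],[0.4,0,0,0,0],[0.4,0,0,0,0],[0.4,0,0,3,0],[0.4,0,0,4,0],[0.4,0,0,4,0],[0.4,-2,-6,0,0],[0.4,-2,-6,0,0],[0.4,0,-6,0,0],[0.4,0,-6,0,0]]';python3 - <<'E'
from h import *
st();t=get("top","pics/top9.png");crop(t,252,195,44,44,13,"pics/t9a.png")
s=get("side","pics/side9b.png");crop(s,268,225,60,50,12,"pics/s9b.png")
E
```

```text
time: 18.88
ee_pos: [467.3, -101.8, 225.0]
ee_rot: [-0.474, 0.476, 0.524, -0.523]
ft_force: [0.2, 1.0, -0.2]
gripper_width: 51.4
t18.88 tcp [ 467.3 -101.8  225. ] xyaw 95.5 F [ 0.2  1.  -0.2] w 51.4 q6 -0.49
```

View pics/t9a.png

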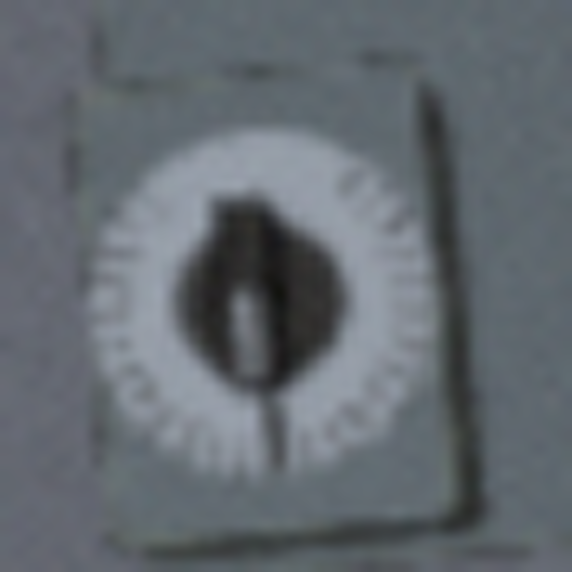

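View pics/s9b.png

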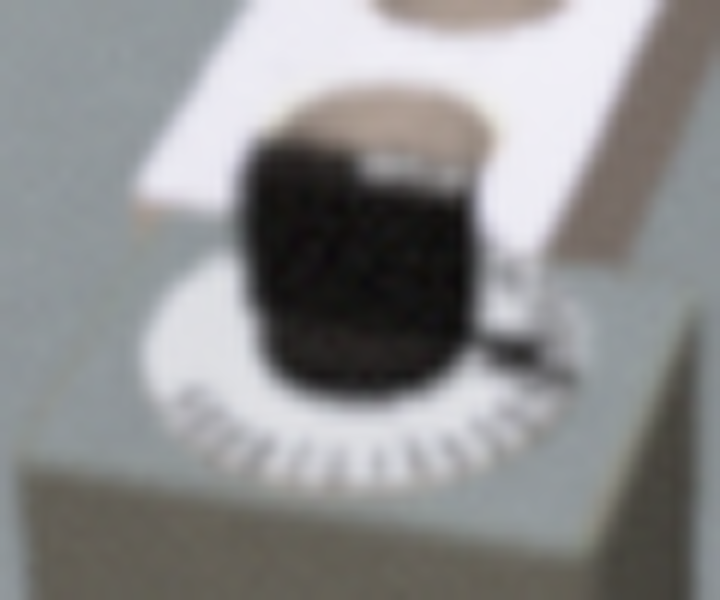

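View pics/top9.png

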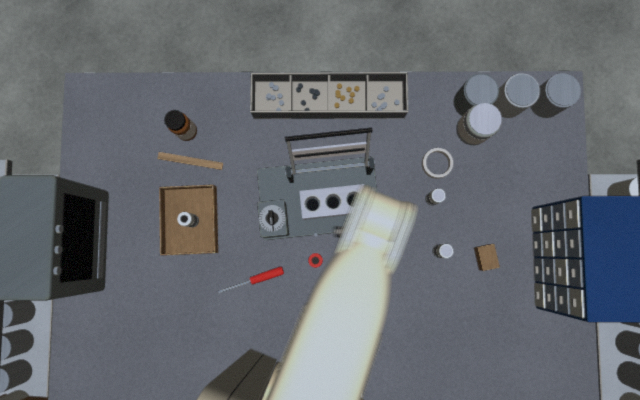

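```bash
python3 - <<'E'
from h import *
S=lambda x,y:("side",268+x/12,225+y/12)
T=lambda x,y:("top",252+x/13,195+y/13)
def ang(a,b,z):
    d=onz(*b,z)-onz(*a,z); return np.degrees(np.arctan2(-d[1],-d[0]))
print("white top",ang(T(240,290),T(257,372),139),"side",ang(S(362,163),S(468,180),139))
print("ptr side",ang(S(480,338),S(535,357),109),"mark side", ang(S(485,363),S(575,380),98),"mark top",ang(T(266,395),T(280,467),98))
print("mark from centre", ang(T(265,301),T(280,467),98))
E
```

```text
white top 12.2479127567482 side 4.929952022151521
ptr side -9.003239073442398 mark side 3.3545376407426764 mark top 11.53807496465174
mark from centre 5.70682046336351
```

```bash
python3 -m inch '[[0,2.1,-4.5,0,0],[0,2.1,-4.5,0,0],[0,2.1,-4.5,0,0],[0,2.1,-4.5,0,0],[0,2.1,-4.5,0,0],[0,0,0,-3,0],[0,0,0,-4,0],[0,0,0,-2,0],[0,0,0,0,0],[0,0,0,0,0]]' 20;python3 - <<'E'
from h import *
st();t=get("top","pics/top10.png");s=get("side","pics/side10.png");crop(s,300,100,150,120,5,"pics/s10.png")
E
```

```text
time: 20.23
ee_pos: [573.1, -325.0, 135.3]
ee_rot: [-0.475, 0.476, 0.524, -0.523]
ft_force: [-0.1, -0.0, 0.4]
gripper_width: 85.3
t20.23 tcp [ 573.1 -325.   135.3] xyaw 95.5 F [-0.1 -0.   0.4] w 85.3 q6 -0.74
```

View pics/s10.png

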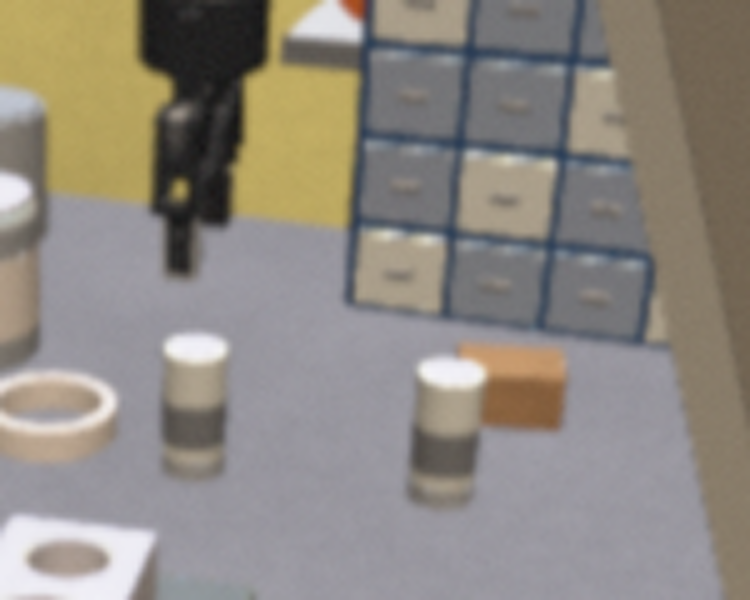

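View pics/top10.png

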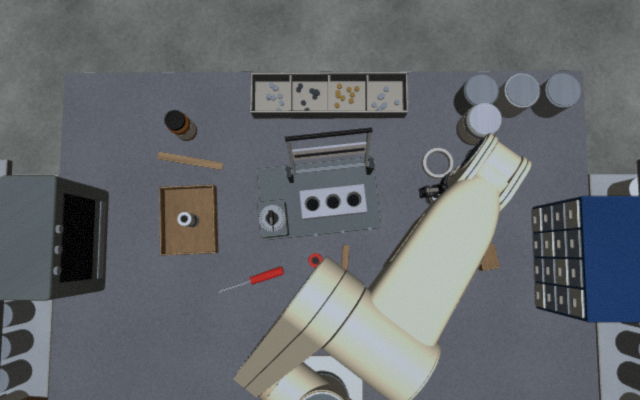

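```bash
python3 - <<'E'
from h import *
for p in [(195,348),(450,371)]: print(onz("side",300+p[0]/5,100+p[1]/5,85))
print([onz("side",300+p[0]/5,100+p[1]/5,0) for p in [(193,475),(441,505)]])
print(proj("side",(573,-325,135)),proj("side",(573,-325+44,145)),proj("side",(573,-325-44,145)))
E
```

```text
[ 570.44395324 -323.1848709    85.        ]
[ 416.23300327 -343.91514208   85.        ]
[array([ 567.59663048, -317.00300928,    0.        ]), array([ 411.76470361, -332.437133  ,    0.        ])]
[338.78460677 154.08615095] [334.20664182 156.07951238] [343.23700078 146.17844967]
```

```bash
python3 -m inch '[[0,-0.1,-0.1,-3,0],[0,0,0,-3,0],[0,0,0,-2.2,0],[0,0,0,0,0],[0.6,0,0,0,0],[1,0,0,0,0],[1,0,0,0,0],[1,0,0,0,0],[0.2,0,0,0,0],[0,0,0,0,0]]' 20;python3 -m inch '[[0,0,0,0,-10],[0,0,0,0,-10],[0,0,0,0,-10],[0,0,0,0,-10],[0,0,0,0,-10],[0,0,0,0,-10],[0,0,0,0,-10],[0,0,0,0,-10],[0,0,0,0,-10],[0,0,0,0,0]]' 20;python3 - <<'E'
from h import *
st();s=get("side","pics/side11.png");crop(s,300,100,150,120,5,"pics/s11.png")
E
```

```text
time: 21.58
ee_pos: [571.2, -325.5, 51.6]
ee_rot: [-0.476, 0.475, 0.523, -0.523]
ft_force: [-0.4, -0.0, -0.7]
gripper_width: 74.9
time: 22.82
ee_pos: [571.3, -325.6, 51.6]
ee_rot: [0.706, -0.706, -0.034, 0.035]
ft_force: [1.2, 0.3, -0.1]
gripper_width: 85.5
t22.82 tcp [ 571.3 -325.6   51.6] xyaw 5.6 F [ 1.2  0.3 -0.1] w 85.5 q6 0.83
```

View pics/s11.png

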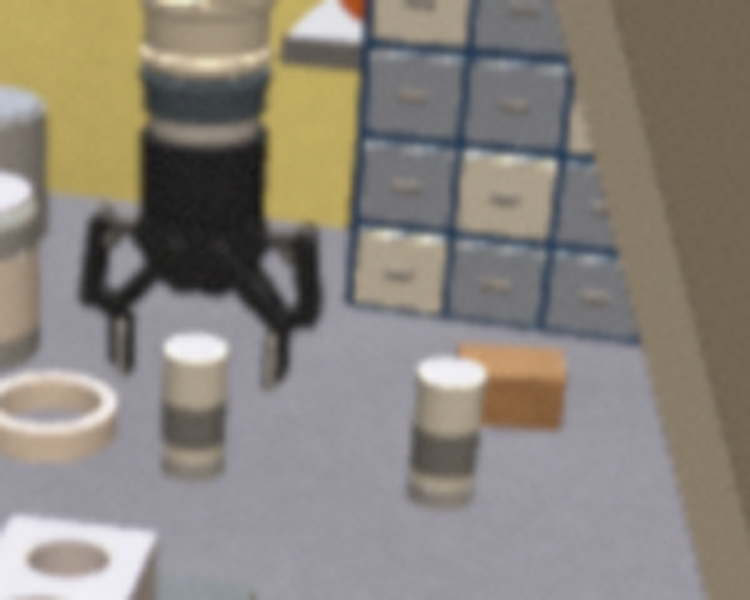

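```bash
python3 -m inch '[[0.6,0,0,0,0],[1,0,0,0,0],[1,0,0,0,0],[1,0,0,0,0],[1,0,0,0,0],[1,0,0,1,0],[1,0,0,3,0],[1,0,0,5,0],[1,0,0,5,0],[1,0,0,0,0]]' 40;python3 - <<'E'
from h import *
st();s=get("side","pics/side12.png");crop(s,300,50,150,120,5,"pics/s12.png")
E
```

```text
time: 24.12
ee_pos: [572.7, -326.7, 197.0]
ee_rot: [-0.704, 0.708, 0.036, -0.032]
ft_force: [1.0, 0.2, -1.4]
gripper_width: 39.3
t24.12 tcp [ 572.7 -326.7  197. ] xyaw 5.5 F [ 1.   0.2 -1.4] w 39.3 q6 0.83
```

View pics/s12.png

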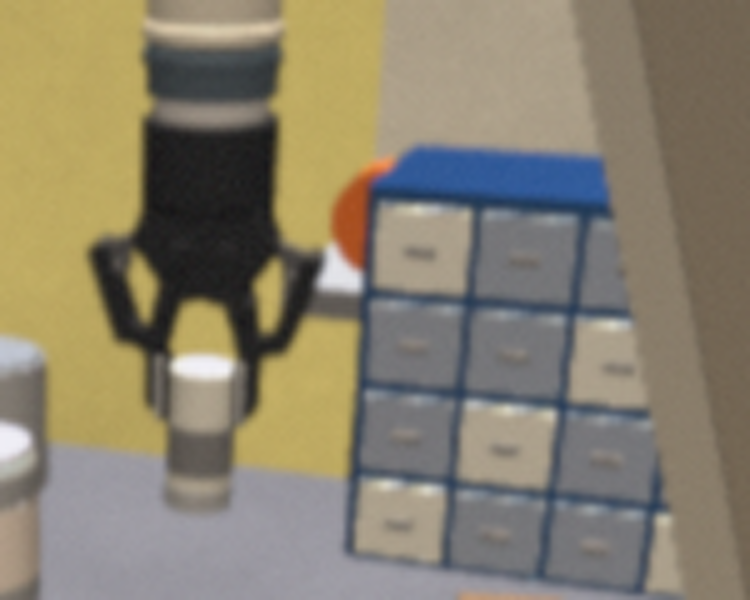

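```bash
python3 -m inch '[[1,-0.35,5.9,0,0],[1,-0.35,5.9,0,0],[1,-0.35,5.9,0,0],[1,-0.35,5.9,0,0],[1,-0.35,5.9,0,0],[1,-0.35,5.9,0,0],[1,0,0,-2,0],[1,0,0,-2,0],[1,0,0,0,0],[1,0,0,0,0],[1,0,0,0,0]]' ;python3 - <<'E'
from h import *
st();s=get("side","pics/side13.png");crop(s,250,100,120,120,5,"pics/s13.png");get("top","pics/top13.png");st()
E
```

```text
time: 25.55
ee_pos: [550.7, 28.0, 152.5]
ee_rot: [-0.706, 0.706, 0.034, -0.034]
ft_force: [-1.0, -1.3, -0.6]
gripper_width: 39.1
t25.55 tcp [550.7  28.  152.5] xyaw 5.5 F [-1.  -1.3 -0.6] w 39.1 q6 1.37
t25.65 tcp [550.7  28.  152.4] xyaw 5.5 F [-0.4 -0.6 -0.1] w 39.3 q6 1.37
```

View pics/s13.png

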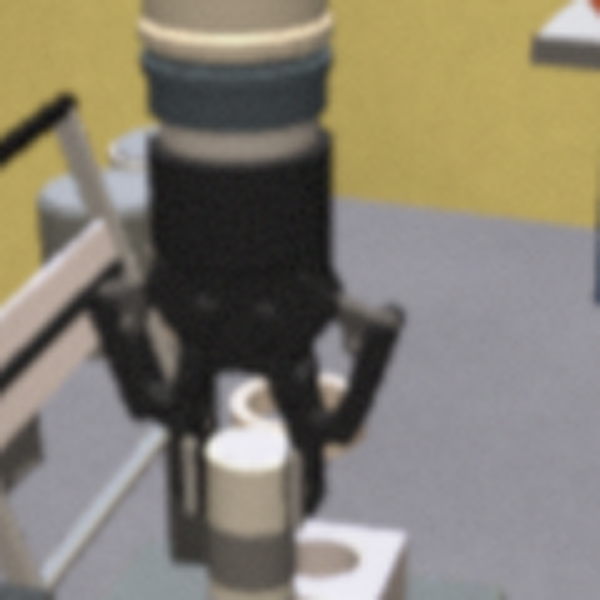

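```bash
python3 -m inch '[[1,0.05,0,-1.5,0],[1,0,0,-1,0],[1,0,0,-1,0],[1,0,0,-0.5,0],[1,0,0,-0.4,0],[1,0,0,0,0]]' ;python3 -m inch '[[1,0,0,-0.5,0],[1,0,0,0,0]]'
```

```text
time: 26.4
ee_pos: [552.3, 29.4, 108.3]
ee_rot: [0.707, -0.705, -0.036, 0.033]
ft_force: [2.8, 6.2, 2.9]
gripper_width: 38.9
time: 26.65
ee_pos: [552.2, 29.5, 102.8]
ee_rot: [0.707, -0.705, -0.035, 0.033]
ft_force: [5.2, 6.2, -1.1]
gripper_width: 38.9
```

```bash
python3 -m inch '[[1,0.08,0.12,-0.4,0],[1,0,0,-0.4,0],[1,0,0,-0.3,0],[1,0,0,0,0]]' ;python3 -m inch '[[1,0,0,0,0]]'
```

```text
time: 27.15
ee_pos: [552.1, 29.8, 91.4]
ee_rot: [0.707, -0.706, -0.034, 0.034]
ft_force: [3.8, 4.5, -1.7]
gripper_width: 38.9
time: 27.28
ee_pos: [552.1, 29.9, 91.4]
ee_rot: [0.707, -0.706, -0.034, 0.034]
ft_force: [3.9, 4.6, -1.2]
gripper_width: 38.8
```

```bash
python3 -m inch '[[1,0.05,0.06,-0.2,0],[1,0,0,0,0],[0.3,0,0,0,0],[0,0,0,0,0],[0,0,0,0,0],[0,0,0,3,0],[0,0,0,4,0],[0,0,0,4,0],[0,-3,-3,1,0],[0,-3,-6,0,0],[0,-3,-6,0,0],[0,-3,-6,0,0]]' ;python3 - <<'E'
from h import *
st();s=get("side","pics/side14.png");crop(s,220,120,180,180,3.3,"pics/s14.png");t=get("top","pics/top14.png");crop(t,245,135,150,110,5,"pics/t14.png")
E
```

```text
time: 28.78
ee_pos: [437.2, -169.1, 210.1]
ee_rot: [-0.706, 0.706, 0.034, -0.034]
ft_force: [0.9, -0.4, -0.7]
gripper_width: 85.5
t28.77 tcp [ 437.2 -169.1  210.1] xyaw 5.5 F [ 0.9 -0.4 -0.7] w 85.5 q6 0.93
```

View pics/s14.png

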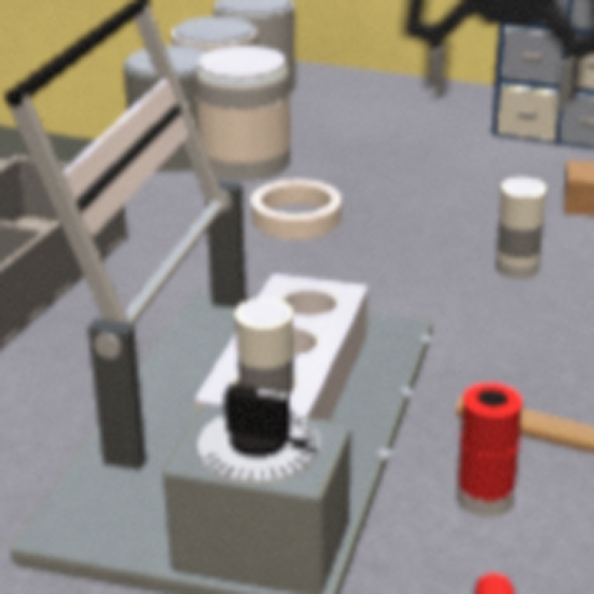

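View pics/top14.png

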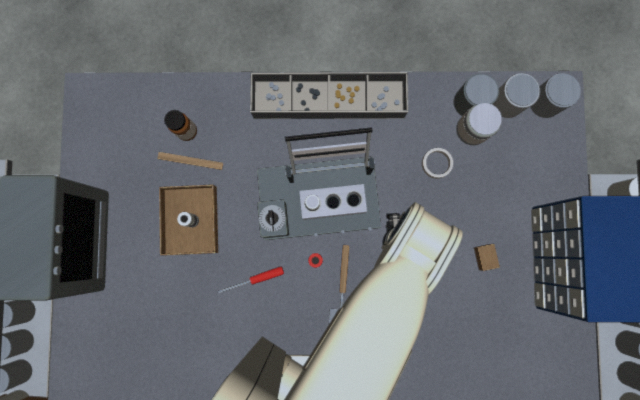

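```bash
python3 - <<'E'
from h import *
print(onz("side",220+523/3.3,120+188/3.3,85),onz("side",220+517/3.3,120+272/3.3,0))
print(onz("side",220+264/3.3,120+312/3.3,123))
E
```

```text
[ 444.22465366 -312.47748712   85.        ] [ 443.00906368 -311.02475666    0.        ]
[549.74600153  28.75773263 123.        ]
```

```bash
python3 -m inch '[[0,0.1,-1.6,0,10],[0,0.1,-1.6,0,10],[0,0.1,-1.6,0,10],[0,0.1,-1.6,0,10],[0,0.1,-1.6,0,10],[0,0.1,-1.6,0,10],[0,0.1,-1.6,-1.5,10],[0,0.1,-1.6,-3,10],[0,0,-1.7,-3,10],[0,0,0,0,0],[0,0,0,0,0]]' 20 ;python3 - <<'E'
from h import *
st();s=get("side","pics/side15.png");crop(s,300,100,150,120,5,"pics/s15.png")
E
```

```text
time: 30.25
ee_pos: [446.7, -312.3, 135.8]
ee_rot: [-0.476, 0.477, 0.523, -0.523]
ft_force: [0.0, 0.2, -0.1]
gripper_width: 85.5
t30.25 tcp [ 446.7 -312.3  135.8] xyaw 95.3 F [ 0.   0.2 -0.1] w 85.5 q6 -0.86
```

View pics/s15.png

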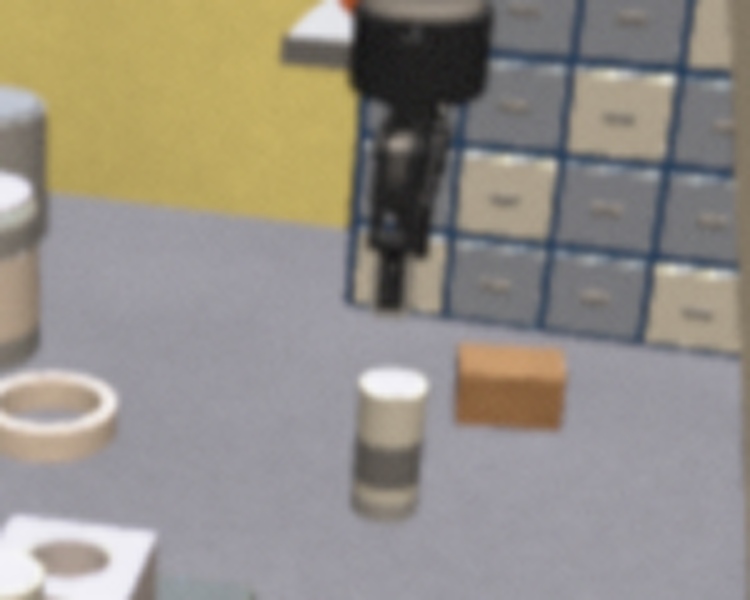

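```bash
python3 -m inch '[[0,-0.1,-0.2,-3,0],[0,0,0,-3,0],[0,0,0,-2.3,0],[0,0,0,0,0],[0.6,0,0,0,0],[1,0,0,0,0],[1,0,0,0,0],[1,0,0,0,0]]' 20;python3 -m inch '[[0.2,0,0,0,0],[0,0,0,0,0],[0,0,0,0,-10],[0,0,0,0,-10],[0,0,0,0,-10],[0,0,0,0,-10],[0,0,0,0,-10],[0,0,0,0,-10],[0,0,0,0,-10],[0,0,0,0,-10],[0,0,0,0,-10],[0,0,0,0,0]]' 20;python3 -m inch '[[0.6,0,0,0,0],[1,0,0,0,0],[1,0,0,0,0],[1,0,0,0,0],[1,0,0,0,0]]' 40; python3 -m inch '[[1,0,0,1,0],[1,0,0,4,0],[1,0,0,5,0],[1,0,0,4,0],[1,0,0,0,0]]' 40;python3 - <<'E'
from h import *
st();s=get("side","pics/side16.png");crop(s,300,60,150,120,5,"pics/s16.png")
E
```

```text
time: 31.3
ee_pos: [445.9, -315.3, 52.9]
ee_rot: [0.475, -0.476, -0.523, 0.523]
ft_force: [0.9, -1.2, 6.8]
gripper_width: 39.8
time: 32.8
ee_pos: [445.3, -314.5, 51.7]
ee_rot: [0.706, -0.706, -0.034, 0.034]
ft_force: [-1.0, 0.9, -0.7]
gripper_width: 85.4
time: 33.42
ee_pos: [445.5, -314.7, 52.0]
ee_rot: [-0.706, 0.706, 0.034, -0.034]
ft_force: [0.8, -0.0, 1.9]
gripper_width: 39.1
time: 34.05
ee_pos: [446.3, -315.6, 195.4]
ee_rot: [-0.705, 0.708, 0.035, -0.033]
ft_force: [-0.3, -0.2, -1.1]
gripper_width: 38.9
t34.05 tcp [ 446.3 -315.6  195.4] xyaw 5.5 F [-0.3 -0.2 -1.1] w 38.9 q6 0.71
```

View pics/s16.png

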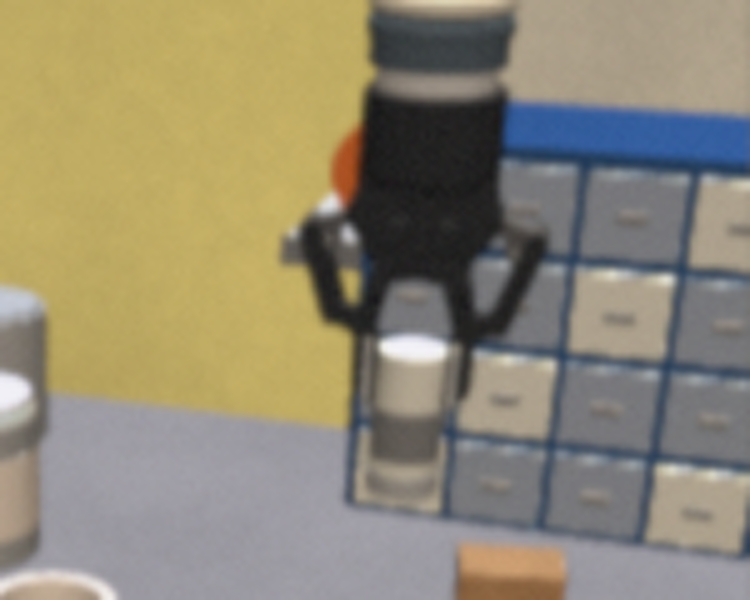

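```bash
python3 -m inch '[[1,2.4,4.5,0,0],[1,2.4,4.5,0,0],[1,2.35,4.5,0,0],[1,2.35,4.5,0,0],[1,2.33,4.5,0,0],[1,0,0,-2,0],[1,0,0,-2,0],[1,0,0,0,0],[1,0,0,0,0],[1,0,0,0,0]]';python3 - <<'E'
from h import *
st()
E
```

```text
time: 35.35
ee_pos: [563.9, -90.0, 152.5]
ee_rot: [-0.706, 0.706, 0.034, -0.034]
ft_force: [-0.4, -0.3, 0.4]
gripper_width: 39.1
t35.35 tcp [563.9 -90.  152.5] xyaw 5.5 F [-0.4 -0.3  0.4] w 39.1 q6 1.17
```

```bash
python3 -m inch '[[1,0,0,-1.5,0],[1,0,0,-1,0],[1,0,0,-1,0],[1,0,0,-0.5,0],[1,0,0,-0.4,0],[1,0,0,0,0]]' ;python3 -m inch '[[1,0,0,-0.5,0],[1,0,0,0,0]]'
```

```text
time: 36.1
ee_pos: [564.4, -88.9, 107.5]
ee_rot: [0.707, -0.706, -0.035, 0.034]
ft_force: [3.7, 4.4, -1.9]
gripper_width: 39.4
time: 36.35
ee_pos: [564.4, -88.9, 102.3]
ee_rot: [0.707, -0.706, -0.035, 0.034]
ft_force: [4.6, 3.6, -3.0]
gripper_width: 39.2
```

```bash
python3 -m inch '[[1,0.08,0.1,-0.4,0],[1,0,0,-0.4,0],[1,0,0,-0.3,0],[1,0.04,0.04,-0.2,0],[1,0,0,0,0]]'; python3 -m inch '[[0.3,0,0,0,0],[0,0,0,0,0],[0,0,0,0,0],[0,0,0,3,0],[0,0,0,4,0],[0,0,0,4,0],[0,-3,0,1,0],[0,-6,0,0,0],[0,-6,0,0,0]]' ;python3 - <<'E'
from h import *
st();s=get("side","pics/side17.png");crop(s,220,120,180,180,3.3,"pics/s17.png");t=get("top","pics/top17.png")
E
```

```text
time: 36.98
ee_pos: [564.6, -88.4, 89.5]
ee_rot: [-0.706, 0.706, 0.034, -0.034]
ft_force: [1.1, 0.4, -2.0]
gripper_width: 39.2
time: 38.1
ee_pos: [413.3, -88.2, 209.8]
ee_rot: [-0.706, 0.706, 0.034, -0.034]
ft_force: [-0.5, -0.6, 1.3]
gripper_width: 85.8
t38.10 tcp [413.3 -88.2 209.8] xyaw 5.5 F [-0.5 -0.6  1.3] w 85.8 q6 1.07
```

View pics/s17.png

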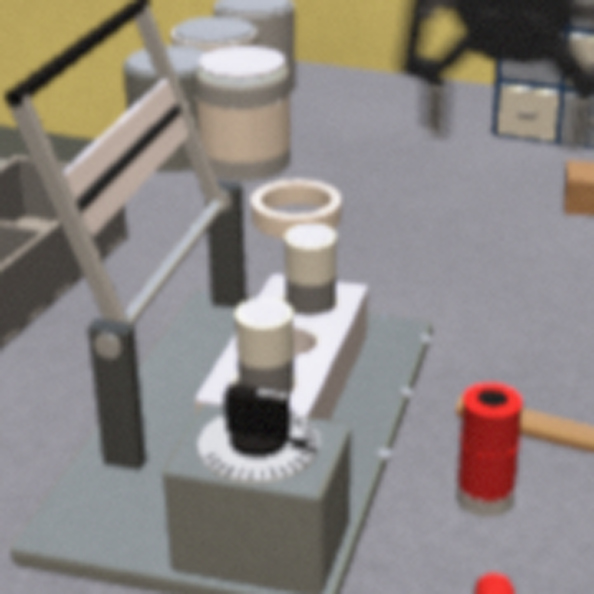

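View pics/top17.png

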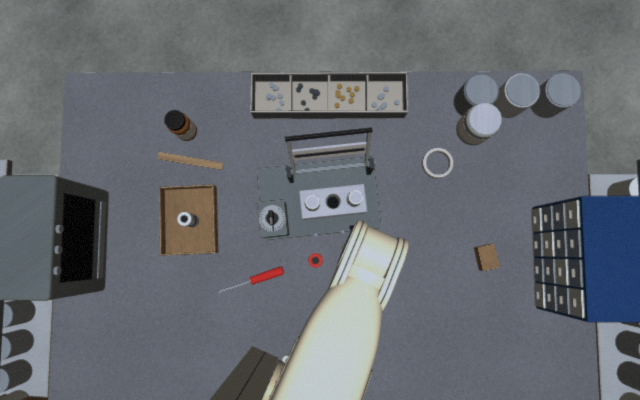

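```bash
python3 -m inch '[[0.5,0,0,4.5,0],[0.5,0,0,4.5,0],[0.5,0,0,4.3,0],[0.5,5.75,1.4,0,0],[0.5,5.75,1.4,0,0],[0.5,5.75,1.4,0,0],[0.5,5.75,1.4,0,0],[0.5,5.7,1.4,0,0],[0.5,0,0,0,0],[0.5,0,0,0,0],[0.5,0,0,0,0]]' 60;python3 - <<'E'
from h import *
st();s=get("side","pics/side18.png");crop(s,200,40,180,160,4,"pics/s18.png")
E
```

```text
time: 39.58
ee_pos: [700.7, -18.5, 344.6]
ee_rot: [-0.706, 0.706, 0.034, -0.033]
ft_force: [-0.5, -0.1, -0.5]
gripper_width: 42.6
t39.58 tcp [700.7 -18.5 344.6] xyaw 5.5 F [-0.5 -0.1 -0.5] w 42.6 q6 1.33
```

View pics/s18.png

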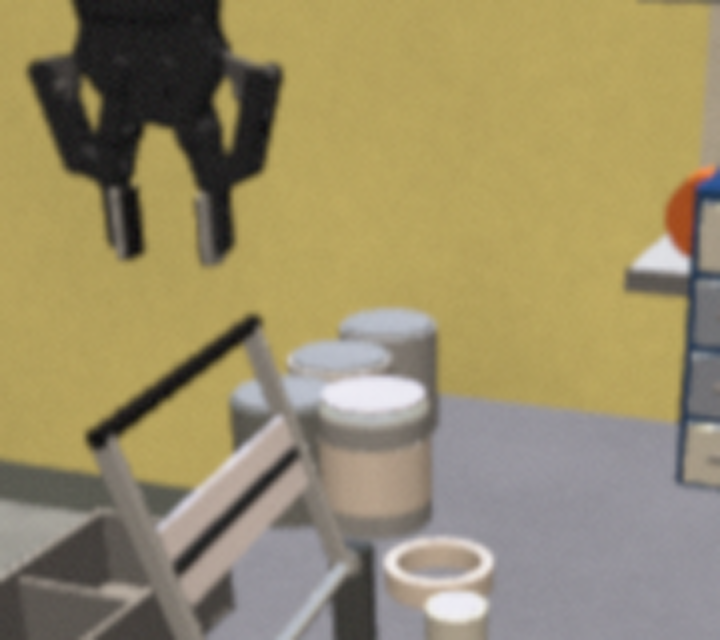

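```bash
python3 -m inch '[[0.5,0,0,-3,0],[0.5,0,0,-3,0],[0.5,0,0,-2.2,0],[0.5,0,0,0,0],[1,0,0,0,0],[1,0,0,0,0],[1,0,0,0,0],[1,0,0,0,0]]' 60; python3 - <<'E'
from h import *
st()
qs=np.linspace(1.9,0.0,25)
P=np.array([[-170*np.cos(q)*XA[0],-170*np.cos(q)*XA[1],170*np.sin(q)] for q in qs])/10
print(np.diff(P,axis=0).round(2).tolist())
E
```

```text
time: 40.62
ee_pos: [701.9, -18.4, 262.8]
ee_rot: [-0.706, 0.707, 0.035, -0.033]
ft_force: [-2.2, -1.7, 6.8]
gripper_width: 10.1
t40.62 tcp [701.9 -18.4 262.8] xyaw 5.5 F [-2.2 -1.7  6.8] w 10.1 q6 1.33
[[-1.28, -0.12, 0.38], [-1.31, -0.13, 0.28], [-1.33, -0.13, 0.18], [-1.34, -0.13, 0.07], [-1.34, -0.13, -0.04], [-1.33, -0.13, -0.14], [-1.32, -0.13, -0.25], [-1.29, -0.12, -0.35], [-1.26, -0.12, -0.45], [-1.22, -0.12, -0.55], [-1.17, -0.11, -0.65], [-1.12, -0.11, -0.74], [-1.06, -0.1, -0.83], [-0.99, -0.09, -0.91], [-0.91, -0.09, -0.98], [-0.83, -0.08, -1.05], [-0.75, -0.07, -1.12], [-0.66, -0.06, -1.17], [-0.56, -0.05, -1.22], [-0.47, -0.04, -1.26], [-0.37, -0.04, -1.29], [-0.26, -0.03, -1.32], [-0.16, -0.02, -1.34], [-0.05, -0.01, -1.34]]
```

```bash
python3 -m inch '[[1,-1.28,-0.12,0.38,0],[1,-1.31,-0.13,0.28,0],[1,-1.33,-0.13,0.18,0],[1,-1.34,-0.13,0.07,0],[1,-1.34,-0.13,-0.04,0],[1,-1.33,-0.13,-0.14,0],[1,-1.32,-0.13,-0.25,0],[1,-1.29,-0.12,-0.35,0],[1,-1.26,-0.12,-0.45,0],[1,-1.22,-0.12,-0.55,0],[1,-1.17,-0.11,-0.65,0],[1,-1.12,-0.11,-0.74,0]]'; python3 -m inch '[[1,-1.06,-0.1,-0.83,0],[1,-0.99,-0.09,-0.91,0],[1,-0.91,-0.09,-0.98,0],[1,-0.83,-0.08,-1.05,0],[1,-0.75,-0.07,-1.12,0],[1,-0.66,-0.06,-1.17,0],[1,-0.56,-0.05,-1.22,0],[1,-0.47,-0.04,-1.26,0],[1,0,0,0,0]]'; python3 - <<'E'
from h import *
st();s=get("side","pics/side19.png");crop(s,220,120,180,160,4,"pics/s19.png")
E
```

```text
time: 42.12
ee_pos: [550.3, -34.4, 240.6]
ee_rot: [-0.705, 0.707, 0.036, -0.032]
ft_force: [3.9, -6.1, 7.3]
gripper_width: 9.6
time: 43.25
ee_pos: [487.0, -41.1, 153.4]
ee_rot: [-0.705, 0.708, 0.034, -0.033]
ft_force: [-1.2, -12.7, -2.7]
gripper_width: 9.6
t43.25 tcp [487.  -41.1 153.4] xyaw 5.4 F [ -1.2 -12.7  -2.7] w 9.6 q6 1.22
```

View pics/s19.png

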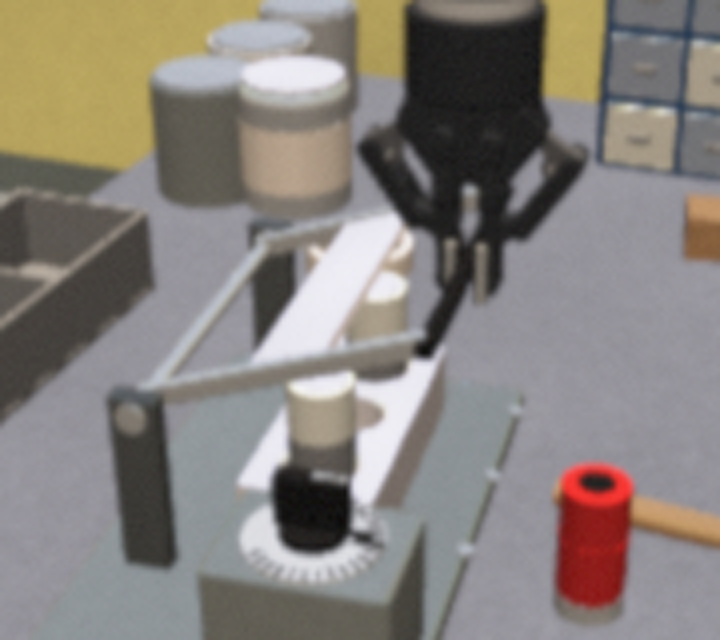

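```bash
python3 -m inch '[[1,-0.37,-0.04,-1.29,0],[1,-0.26,-0.03,-1.32,0],[1,-0.16,-0.02,-1.34,0],[1,0,0,0,0]]'; python3 -m inch '[[1,-0.05,-0.01,-0.7,0],[1,0,0,-0.4,0],[1,0,0,-0.3,0],[1,0,0,-0.2,0],[1,0,0,0,0]]'; python3 - <<'E'
from h import *
st();s=get("side","pics/side20.png");crop(s,220,120,180,160,4,"pics/s20.png")
E
```

```text
time: 43.8
ee_pos: [478.4, -41.9, 113.4]
ee_rot: [-0.705, 0.708, 0.033, -0.034]
ft_force: [-3.4, -12.9, -3.8]
gripper_width: 10.0
time: 44.42
ee_pos: [477.6, -42.1, 98.1]
ee_rot: [-0.705, 0.708, 0.033, -0.034]
ft_force: [-7.8, -13.0, 3.2]
gripper_width: 10.0
t44.42 tcp [477.6 -42.1  98.1] xyaw 5.4 F [ -7.8 -13.    3.2] w 10.0 q6 1.22
```

View pics/s20.png

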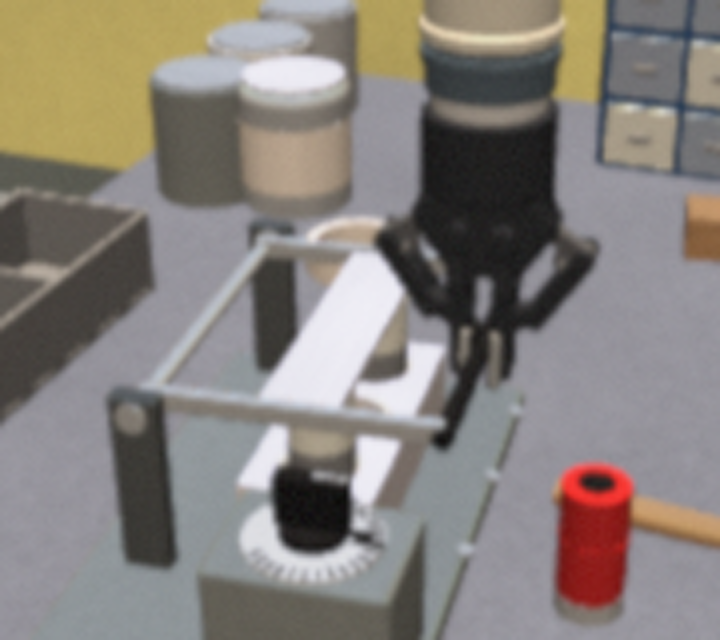

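```bash
python3 - <<'E'
from h import *
H=np.array([643.4,-23.9,121])
for q in (0,0.05,0.1,0.15):
    b=H+np.r_[-170*np.cos(q)*XA,170*np.sin(q)]
    for k in (100,-100): 
        p=proj("side",b+np.r_[YA*k,0]); print(q,k,p,(p-[220,120])*4)
E
```

```text
0 100 [331.18825764 229.3860414 ] [444.75303056 437.54416561]
0 -100 [349.40677838 188.55911827] [517.62711353 274.23647307]
0.05 100 [331.14769398 225.98940826] [444.59077593 423.95763304]
0.05 -100 [349.45114588 185.58173948] [517.80458351 262.32695792]
0.1 100 [330.91028307 222.53835595] [443.64113228 410.15342381]
0.1 -100 [349.33182928 182.56769217] [517.32731713 250.27076867]
0.15 100 [330.47372425 219.04226261] [441.89489699 396.16905046]
0.15 -100 [349.04711493 179.52518759] [516.18845973 238.10075036]
```

```bash
python3 -m inch '[[1,0,0,-0.3,0],[1,0,0,0,0]]'; python3 -m inch '[[1,0,0,-0.3,0],[1,0,0,0,0]]'; python3 -m inch '[[1,0,0,-0.3,0],[1,0,0,0,0]]'
```

```text
time: 44.72
ee_pos: [477.6, -42.1, 95.4]
ee_rot: [-0.705, 0.708, 0.033, -0.034]
ft_force: [-9.2, -12.4, 6.3]
gripper_width: 9.9
time: 44.98
ee_pos: [477.6, -42.1, 94.4]
ee_rot: [-0.704, 0.708, 0.034, -0.033]
ft_force: [-16.3, -11.3, 31.9]
gripper_width: 9.3
time: 45.22
ee_pos: [477.7, -42.2, 94.0]
ee_rot: [-0.704, 0.709, 0.035, -0.032]
ft_force: [-28.5, -9.3, 65.3]
gripper_width: 10.0
```

```bash
python3 -m inch '[[1,0,0,0.5,0],[0.5,0,0,0,0],[0.5,0,0,0,0],[0.5,0,0,0,0],[0.5,0,0,3,0],[0.5,0,0,5,0],[0.5,0,0,5,0],[0.5,-3,-6,2,0],[0.5,-1,-6,0,0],[0.5,0,-6,0,0],[0.5,0,-6,0,0]]'; python3 - <<'E'
from h import *
st();s=get("side","pics/side21.png");crop(s,220,120,180,160,4,"pics/s21.png");t=get("top","pics/top21.png");crop(t,245,145,150,110,5,"pics/t21.png")
E
```

```text
time: 46.6
ee_pos: [441.1, -275.3, 241.4]
ee_rot: [-0.706, 0.706, 0.034, -0.034]
ft_force: [1.1, 0.6, 0.5]
gripper_width: 42.5
t46.60 tcp [ 441.1 -275.3  241.4] xyaw 5.5 F [1.1 0.6 0.5] w 42.5 q6 0.75
```

View pics/s21.png

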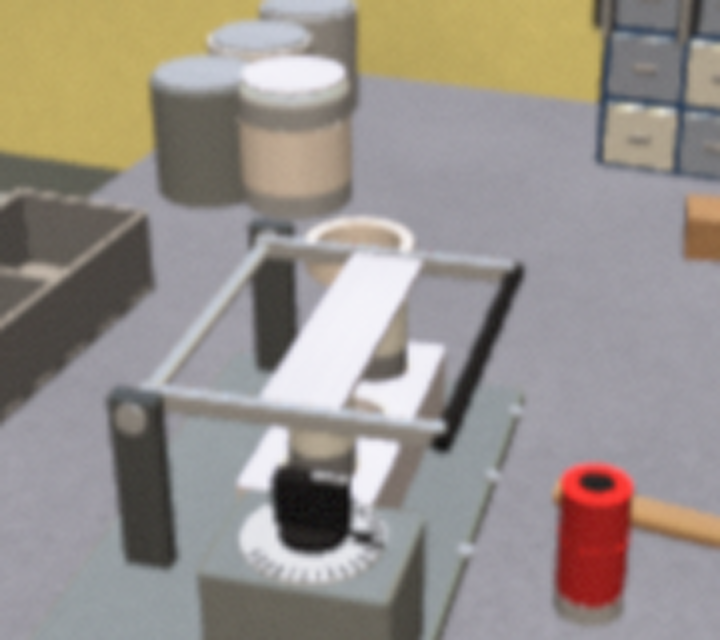

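View pics/top21.png

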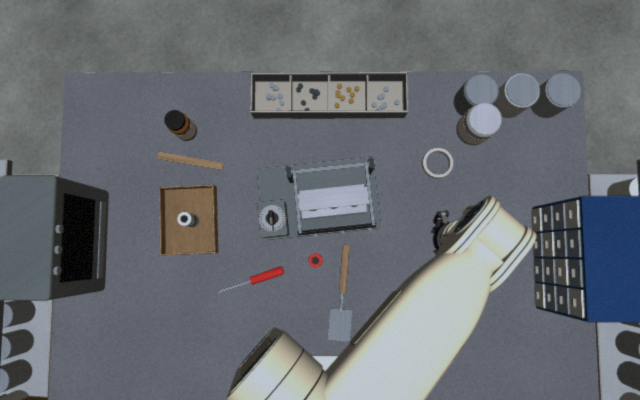

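View pics/t21.png

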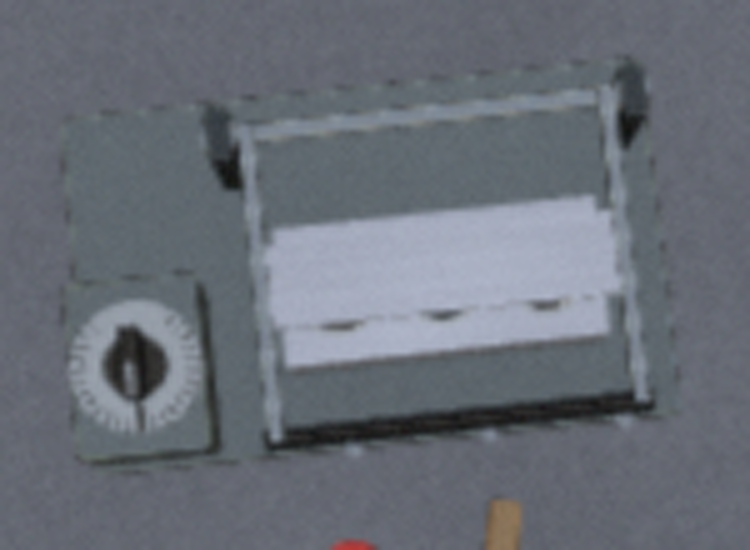

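```bash
python3 - <<'E'
from h import *
H=np.array([643.4,-23.9,121])
for k in (105,-105,117): print("hinge end",k,(proj("side",H+np.r_[YA*k,0])-[220,120])*4)
for q in (0,0.05,.1):
    b=H+np.r_[-170*np.cos(q)*XA,170*np.sin(q)]
    print(q,[(proj("top",b+np.r_[YA*k,0])-[245,145])*5 for k in (95,-95)])
T=lambda x,y:("top",245+x/5,145+y/5); S=lambda x,y:("side",220+x/4,120+y/4)
print("tri", tri(T(275,441),S(446,438)),tri(T(648,402),S(518,270)))
s=cv2.imread("pics/side21.png")[:,:,::-1]; crop(s,300,170,60,70,10,"pics/s21b.png")
E
```

```text
hinge end 105 [144.6762282 398.9927465]
hinge end -105 [270.28586325 241.75798154]
hinge end 117 [135.87206647 410.01355951]
0 [array([285.68427125, 440.57141622]), array([631.34955089, 407.59897099])]
0.05 [array([284.95024782, 439.55881288]), array([632.86515078, 406.37155343])]
0.1 [array([284.13669372, 437.75217054]), array([634.31438809, 404.34866916])]
tri [464.31401744  60.12714112 121.26195811] [ 485.53596141 -143.91000038  121.79310811]
```

View pics/s21b.png

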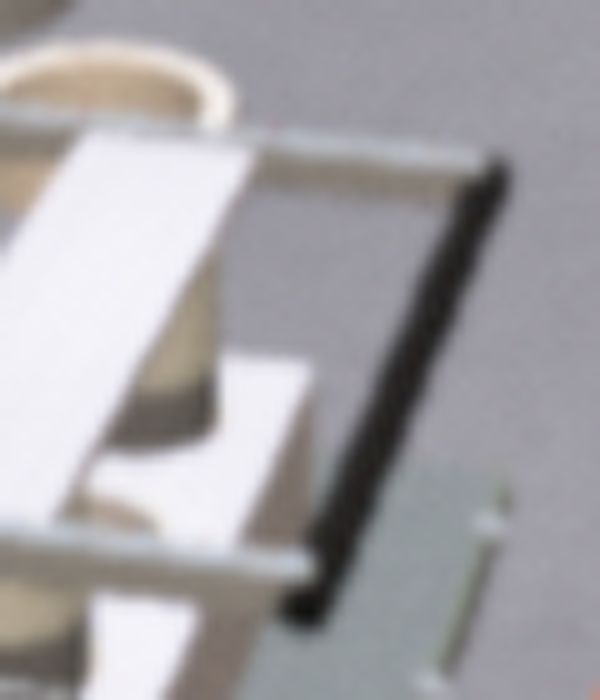

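```bash
python3 -m inch '[[0.5,0,0,0,0],[0.5,0,0,0,0],[0.5,0,0,0,0],[0.5,0,0,0,0]]'; python3 - <<'E'
from h import *
print(close_job())
E
```

```text
time: 47.2
ee_pos: [441.5, -272.6, 241.5]
ee_rot: [-0.706, 0.706, 0.035, -0.034]
ft_force: [-0.3, 0.3, 0.8]
gripper_width: 42.9
the job is handed in; nothing more can be done
None
```

The job is handed in at 47 s and my last checks found nothing wrong. The hand-in gives no verdict, so success is not confirmed.

**What I did**
- I swung the clamp up to about 1.9 rad.
- I stood the one spent cartridge (pocket 2) in the returns box.
- I turned the tare knob to the zero mark.
- I stood both fresh cartridges in pockets 2 and 0. One of them had been knocked aside mid-run, so I located it again first.
- I pressed the clamp down until it met a hard stop at 65 N, then backed the arm away.

**Last checks**
- **Clamp:** the two camera views put the bar ends at 121.3 and 121.8 mm, against 121 mm for right down, which is about 0.003 rad.
- **Knob:** the gripper let go of the knob at 5.6°, and the line from the dial centre to the mark measures 5.7°. The side view of the pointer line gave 4.9°. Readings from the short lines on the knob scattered from -9° to 12°, so I did not rely on them.
- **Spent cartridge:** it is still standing in the box.
- **Fresh cartridges:** I did not measure their final height directly; that they are fully home is inferred from the clamp being right down on them.
- **Gripper on the bar:** the stop came with the gripper about 8 mm lower than the original grip implied, so the bar had probably slipped in the jaws. The camera check of the clamp does not depend on that grip.

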